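# Pack and latch the lost property case

### The job

Pack away the lost property. Swing the case's latch bar aside, lift the cover plate off and lay it on the free bench to the robot's right, and put every lost thing that lies on the bench (toy boat hull, whistle, key ring disc, pencil sharpener, padlock: whichever are there) down into the case. Then lower the cover back over the two locating pins until it lies flush on the rim, and last swing the latch bar shut until it rests fully home in its catch; leave the protractor and the pencil mug where they are.

Things in the scene. Friction and masses are not known exactly. Their poses are not given: they have to be found in the camera images.
- case: Open wooden case fixed to the bench, 188 (x) x 210 (y) x 45 mm high. Origin: centre of underside, z up. Inner floor at 6 mm, flat rim at 45 mm, 21 mm wide on the x sides, 12 on the y sides. Four compartments (2 x 2), each 70 (x) x 90 (y) mm, centred at x = +-38, y = +-48 mm, parted by 6 mm walls up to 24 mm. Hinge block 50 mm high outside its +x side at (120, 80) mm.
- pin0 (a point): Tip of a locating pin at case (82.5, -40, 63) mm: one of two steel pins on the rim, 10 mm thick, 18 mm high over the rim, the upper 8 mm tapering to 4 mm.
- pin1 (a point): Tip of the second pin, alike, at case (-82.5, 40, 63) mm.
- latch (a joint): Angle of the latch bar on its upright hinge, rad. 0 = closed: bar along the case's x axis, end in the catch. Grows as it swings out past the case's +y side; at 1.57 it points along case +y; stop at 1.65. Starts at 0.02 to 0.45, over the cover; clear of it above 1.2. Stays where left (friction about 0.06 N m).
- latch_hinge (a point): Point on the hinge axis at case (120, 80, 62) mm. The latch bar is steel, 16 mm wide, 8 thick, 237 mm from hinge to end; it swings level, underside 58 mm above the bench, 3 mm over the seated cover.
- latch_knob (a point): Top of the black round upright knob on the latch bar, 16 mm thick, standing 66 to 106 mm above the bench, 110 mm from the hinge axis: at hinge + 110 mm x (-cos q, sin q) in case axes, q = latch angle.
- catch (a point): The catch: a C-shaped steel bracket outside the case's -x side, open towards +y, 80 mm high; this point, case (-112, 80, 62) mm, is where the closed bar's end lies.
- cover: Plywood plate 188 (x) x 210 (y) x 10 mm, about 0.3 kg, at first seated on the case; two through holes of 12.5 mm at (82.5, -40) and (-82.5, 40) mm; on top, centred, a dark wooden grip batten 16 (x) x 80 (y) mm, its top 40 mm over the underside. Origin: centre of underside, z up. Seated, its origin is at case (0, 0, 45) mm, axes along the case's (or half a turn round).
- hull: Toy boat hull of light wood, 60 (x, pointed bow to +x at 30 mm, flat stern at -29) x 30 (y) x 24 mm high, 30 g; the sides are parallel from x = -29 to 15 mm. Origin: centre of the underside; z up, x along its length. It may be absent in a given run.
- whistle: Carved pine whistle, a rounded bar 54 (x) x 20 (y) x 20 mm high, 20 g. Origin: centre of the underside; z up, x along its length. It may be absent in a given run.
- keydisc: Chrome key ring disc lying flat, 44 mm across, 10 mm thick, 50 g, with a thin wire ring at +x that is look only. Origin: centre of the underside, z up. It may be absent in a given run.
- sharpener: Grey plastic drum-shaped pencil sharpener standing upright, 34 mm across, 30 mm high, 30 g. Origin: centre of the underside, z up. It may be absent in a given run.
- padlock: Padlock lying flat: brass body 34 x 34 x 18 mm high centred at x = -11 mm, steel shackle 26 mm wide to +x, whole length 56 mm, 90 g. Origin: centre of the underside; z up, x along its length. It may be absent in a given run.
- protractor: Orange plastic half-round protractor 100 x 50 x 4 mm lying flat on the bench. Leave it alone. Origin: centre of its underside.
- mug: White mug 74 mm across, 85 mm high, with pencils to about 160 mm. Leave it alone. Origin: centre of its underside.
Not all that is in view belongs to the job. There is more than one size of the whistle; the one meant has the size given above. There is more than one size of the padlock; the one meant has the size given above.

How it is judged:
By the outcome, as a careful person would: the job done as asked, in the order asked, and still so for the second after the job is handed in, with the robot touching nothing.
Of hull, whistle, keydisc, sharpener, padlock only 3 to 4 are there at a start; the rules pass over those that are not, and their reading is None.
At some moment in a run one of hull, whistle, keydisc, sharpener, padlock may be knocked a few centimetres aside while the robot is not near it.
Once in a run the grip may slacken for a moment while it holds something.
It also fails if it takes over 200 s, if anything falls off the work surface, if the arm or the gripper's body presses on something with over 40 N, if the wrist force passes 120 N, or if a joint passes its speed limit or range.

### The arm

A 6-joint arm with a two-finger parallel gripper is mounted at the origin on the work surface. World frame = base frame: x ahead of the robot, y to its left, z up, the work surface at z = 0. Lengths are in m, angles in rad, forces in N, time in s.
With the tool pointing down it reaches from about 0.35 to 0.975 m from the base axis. Payload 4.9 kg.
Tool frame: the origin (TCP) lies between the finger pads; the fingertips stand 17 mm ahead of it and the grasp point (between the pads) lies 2 mm behind it; z points along the fingers, y is the direction in which the jaws open and shut (so a half turn about z gives the same grasp; the last joint's range is limited). The gripper opens to 85 mm and grips with 20 to 120 N. Pads are 22 mm wide; open, the fingers measure 114 mm over their backs; the gripper's body (76 mm by 85 mm) begins 54 mm behind the grasp point. The pads swing forward as they close: fully open they stand 13 mm farther back than shut.
Start: joints at [-1.358, 0.053, 1.613, -0, 1.476, -0.119], TCP at [0.204, -0.591, 0.248] pointing down, gripper open.
Joint ranges: [-3.01, 3.01], [-1.01, 2.22], [0.06, 2.58], [-1.02, 4.17], [0.09, 2.62], [-3.14, 3.14]. Speed limits (rad/s): [2.57, 2.57, 3.14, 3.14, 3.14, 3.14].

### API

Orientations are given as a unit quaternion [w, x, y, z].
In Python, from plant import state, grab_frame, camera_model, job_done, find_in, silhouettes, landmark_of gives the robot as it stands.
- The arm moves only by the shell command python3 -m crank 'ROWS'. ROWS is JSON, a list of rows, each an object with "angular": the turn, a rotation vector about the tool's x, y, z each as a share of 5 degrees, from -1 to 1, a list of three; "delta_pos": the shift along the tool's x, y, z each as a share of 3 cm, from -1 to 1, a list of three; "gripper": the opening, from 0 (shut) to 1 (fully open). In form: [{"angular": [ax, ay, az], "delta_pos": [tx, ty, tz], "gripper": gripper}, ...]. A call has 1 to 12 rows; each row shifts and turns the commanded pose from where the row before left it, along the tool's axes as they then stand; what a row does not reach is not made up. A row lasts 1/8 s, in which the tool goes at most 62.5 mm and 10.7 degrees, less where a joint would pass 70% of its speed; a pose out of reach is approached as far as the arm can. A call with a number of a shift or a turn outside -1 to 1 is refused whole. A call with a gripper value outside its range is refused whole. The fingers move at their own pace and stop on an object; the grip force is fixed at half the most. Time passes only in rows, so rows that do not move let the fingers close. It gives the time, the measured TCP pose, the force and the opening at its end, in the units of the state.
- state(): the state, without advancing time (a new reading comes with each control period).
- grab_frame(name): name is "scene" or "top"; returns the picture (420x560x3 uint8, red, green, blue); there is no depth.
- camera_model(name): a dict with "camera_matrix" (3x3 intrinsics, pixels), "dist_coeffs" ([k1, k2, p1, p2, k3] as OpenCV has them; the pictures are not rectified), "rvec" (rotation vector, rad) and "tvec" (3), from world to camera coordinates, as OpenCV has them. Camera axes: x right, y down, z forward; pixel columns grow to the right and rows downward; lengths in m; the calibration is good to about 2 mm. A picture is of the moment at which its call begins. camera_model takes no time and is no camera call.
- job_done(): hands the job in, once; it reports no verdict.
Trained networks look in the newest picture that a camera, given by its name, has taken for a name from the list of things; names that differ only in an ending like _2 or _b are one class to them, and where a whole thing is asked for, a point or a joint stands for the part that bears it (a point fixed in the world has none). Each returns a list of dicts, best first, with "conf" (0 to 1); they miss things now and then, are a little off and sometimes report something else, mostly with a low value. They report only what shows in the picture. A call takes as long as a camera call. They do not tell look-alikes from the thing itself.
- find_in(camera, target): "bbox" ([left, top, right, bottom] in pixels, round what is visible of it).
- silhouettes(camera, target): "mask" (420x560 bool, what is visible of it) and "bbox" ([left, top, right, bottom] in pixels, round what is visible of it).
- landmark_of(camera, target): "pixel" ([column, row] in pixels: a listed point, or the origin of a listed thing).
The state is a dict: "time": time; "joint_pos": joint angles; "joint_vel": joint speeds; "joint_efforts": joint torques, N m; "tool_pos": TCP position; "tool_rot": TCP orientation; "contact_force": force on the tool from outside, world axes, zero at the start; "ft_torque": the same for the moment, N m; "gripper_width": opening from 0.0 (shut) to 1.0 (fully open).
Only numpy, scipy, OpenCV 4.12 (cv2) and the standard library are available. Lean on these libraries where they do the work, as an engineer would, in place of code of your own. Each camera call takes 0.05 s, during which the arm holds its last target.

## Working session

There is one attempt and no reset: what is moved stays moved. The work goes in short steps, Python scripts to look and compute and a shell command to move; the robot and the scene stay as the last step left them, time stands still between calls to the robot, and variables do not carry over. Pictures are saved under pics/ and viewed, and the job is handed in when it is done.

```bash
ls; mkdir -p pics
python3 - <<'E'
from plant import *
import cv2
print(state())
for n in ("scene","top"):
    f=grab_frame(n); cv2.imwrite(f"pics/{n}0.png",f[:,:,::-1])
    m=camera_model(n)
    print(n,m)
E
```

```text
pics
{'time': 0.0, 'joint_pos': array([-1.35799216e+00,  5.33582559e-02,  1.61431086e+00,  2.12167851e-05,
        1.47600766e+00, -1.18936172e-01]), 'joint_vel': array([-0.00029276, -0.00083366,  0.00064222,  0.00062662, -0.00207   ,
       -0.00026596]), 'joint_efforts': array([-4.51165542e-04, -3.93683445e+01, -3.70176065e+01, -1.37247921e-04,
        6.97447904e-03,  1.32848083e-05]), 'tool_pos': array([ 0.20347209, -0.59032085,  0.24705205]), 'tool_rot': array([-1.04140922e-03,  9.86274687e-01,  1.65109528e-01, -3.83420583e-05]), 'contact_force': array([-0.76612745,  0.24732619, -0.47764821]), 'ft_torque': array([0.00128087, 0.01108824, 0.01078936]), 'gripper_width': 1.0014359943957687}
scene {'camera_matrix': array([[436.47476599,   0.        , 276.70482897],
       [  0.        , 436.47476599, 210.011383  ],
       [  0.        ,   0.        ,   1.        ]]), 'dist_coeffs': array([0.03335047, 0.        , 0.        , 0.        , 0.        ]), 'rvec': array([ 0.73251114,  2.51581117, -1.21954163]), 'tvec': array([ 0.3848002 , -0.0842413 ,  1.39709454])}
top {'camera_matrix': array([[383.98621906,   0.        , 282.70305819],
       [  0.        , 383.98621906, 206.75279906],
       [  0.        ,   0.        ,   1.        ]]), 'dist_coeffs': array([-0.04740729,  0.        ,  0.        ,  0.        ,  0.        ]), 'rvec': array([ 2.12455633, -2.17460324,  0.11723185]), 'tvec': array([0.02422063, 0.47357573, 1.12447652])}
```

View pics/scene0.png

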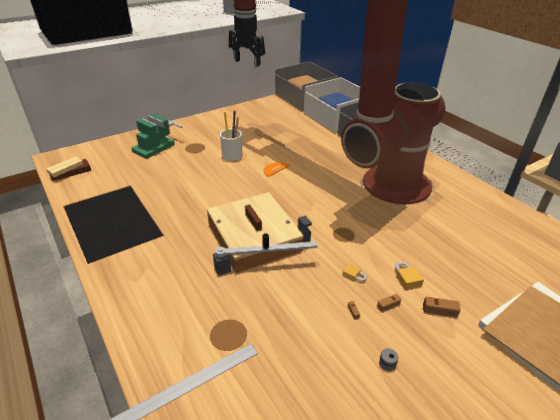

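View pics/top0.png

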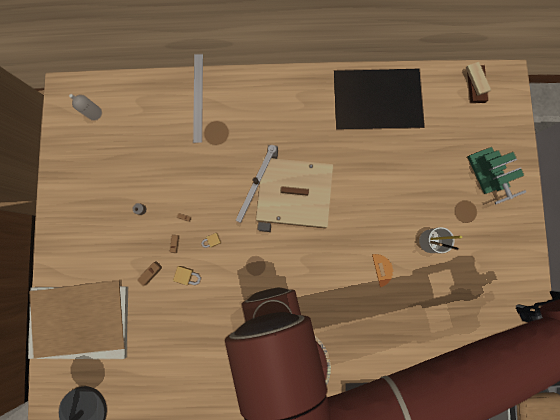

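The top view shows the case and cover near (295,195), with the latch bar from (272,150) to (240,220). There are three whistle-like bars at (184,217), (174,243) and (149,273), two padlocks at (212,240) and (187,275), and the sharpener at (139,209). The mug is at (438,240) and the protractor at (382,270).

```bash
cat > h.py <<'E'
import numpy as np, cv2
from scipy.spatial.transform import Rotation as R
from plant import *
M={n:camera_model(n) for n in("scene","top")}
def ray(n,p):
    m=M[n];u=cv2.undistortPoints(np.array([[p]],float),m['camera_matrix'],m['dist_coeffs'])[0,0]
    Rm=cv2.Rodrigues(m['rvec'])[0];c=-Rm.T@m['tvec'];d=Rm.T@np.array([u[0],u[1],1]);return c,d/np.linalg.norm(d)
def onz(n,p,z):
    c,d=ray(n,p);return (c+d*(z-c[2])/d[2])
def tri(p1,p2):
    c1,d1=ray("scene",p1);c2,d2=ray("top",p2)
    A=np.stack([d1,-d2],1);s=np.linalg.lstsq(A,c2-c1,rcond=None)[0]
    a=c1+s[0]*d1;b=c2+s[1]*d2;return (a+b)/2,np.linalg.norm(a-b)
def proj(n,P):
    m=M[n];return cv2.projectPoints(np.array(P,float).reshape(-1,3),m['rvec'],m['tvec'],m['camera_matrix'],m['dist_coeffs'])[0].reshape(-1,2)
def crop(n,f,x0,y0,w,h,k,name):
    c=cv2.resize(f[y0:y0+h,x0:x0+w],None,fx=k,fy=k,interpolation=cv2.INTER_CUBIC);cv2.imwrite(f"pics/{name}.png",c[:,:,::-1])
E
python3 - <<'E'
from h import *
np.set_printoptions(precision=4,suppress=True)
L={}
for n in("scene","top"):
    f=grab_frame(n)
    if n=="top": crop(n,f,120,190,130,110,6,"t1")
    else: crop(n,f,320,240,150,140,5,"s1")
    for t in("hull","whistle","keydisc","sharpener","padlock","protractor","mug"):
        print(n,t,[(np.round(d['pixel']).tolist(),round(d['conf'],2)) for d in landmark_of(n,t)],[(np.round(d['bbox']).tolist(),round(d['conf'],2)) for d in find_in(n,t)])
    for t in("pin0","pin1","latch_hinge","latch_knob","catch","cover","case"):
        r=landmark_of(n,t); print(n,t,[(np.round(d['pixel'],1).tolist(),round(d['conf'],2)) for d in r])
        if r: L[n,t]=r[0]['pixel']
for t in("pin0","pin1","latch_hinge","latch_knob","catch","cover","case"):
    if ("scene",t) in L and ("top",t) in L: print(t,*tri(L["scene",t],L["top",t]))
E
```

```text
scene hull [] [([209.0, 217.0, 315.0, 276.0], 0.62)]
scene whistle [([442.0, 310.0], 0.85), ([386.0, 307.0], 0.81), ([353.0, 313.0], 0.61)] [([374.0, 295.0, 404.0, 314.0], 0.69), ([423.0, 297.0, 462.0, 319.0], 0.58), ([347.0, 303.0, 362.0, 319.0], 0.57), ([206.0, 215.0, 313.0, 277.0], 0.22)]
scene keydisc [] [([375.0, 296.0, 403.0, 313.0], 0.65), ([224.0, 112.0, 243.0, 161.0], 0.58), ([206.0, 213.0, 316.0, 273.0], 0.44)]
scene sharpener [([391.0, 364.0], 0.62), ([303.0, 226.0], 0.3)] [([206.0, 214.0, 314.0, 276.0], 0.56)]
scene padlock [([402.0, 278.0], 0.82), ([358.0, 272.0], 0.72)] [([397.0, 265.0, 425.0, 289.0], 0.97), ([342.0, 262.0, 366.0, 282.0], 0.54)]
scene protractor [([278.0, 168.0], 0.52), ([219.0, 222.0], 0.45)] [([265.0, 159.0, 288.0, 176.0], 0.47)]
scene mug [([233.0, 154.0], 0.9)] [([222.0, 109.0, 244.0, 160.0], 0.66), ([342.0, 263.0, 364.0, 281.0], 0.25)]
scene pin0 [([221.9, 220.2], 0.67)]
scene pin1 [([221.9, 220.2], 0.67)]
scene latch_hinge [([217.0, 252.3], 0.71)]
scene latch_knob [([263.4, 235.2], 0.93)]
scene catch []
scene cover [([253.7, 223.6], 0.63)]
scene c
[... 794 characters left out ...]
 180.0, 254.0], 0.36), ([256.0, 157.0, 336.0, 228.0], 0.23)]
top mug [([430.0, 242.0], 0.73)] [([420.0, 224.0, 458.0, 254.0], 0.96)]
top pin0 [([277.1, 220.1], 0.56)]
top pin1 [([277.1, 220.1], 0.56)]
top latch_hinge [([273.2, 148.3], 0.81)]
top latch_knob [([254.1, 180.0], 0.57)]
top catch [([262.1, 226.4], 0.77), ([208.8, 239.4], 0.71), ([174.5, 242.8], 0.15)]
top cover [([294.4, 191.2], 0.66), ([257.9, 179.6], 0.5)]
top case []
pin0 [ 0.5122 -0.011   0.067 ] 0.1816605179905763
pin1 [ 0.5122 -0.011   0.067 ] 0.1816605179905763
latch_hinge [0.6496 0.036  0.0579] 0.0048696810278687445
latch_knob [0.547  0.089  0.1041] 0.009127167902981301
cover [ 0.5166 -0.0224  0.0486] 0.0016933282847751336
```

View pics/t1.png

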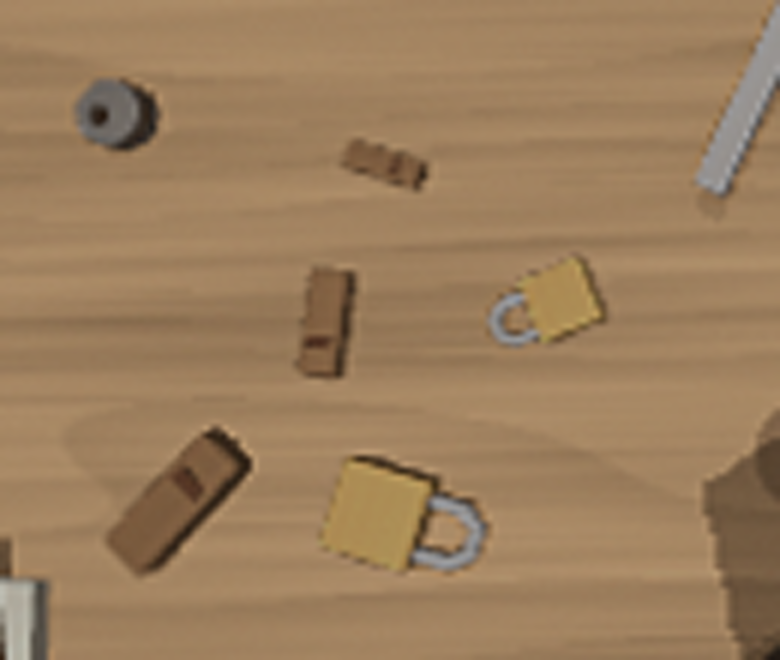

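View pics/s1.png

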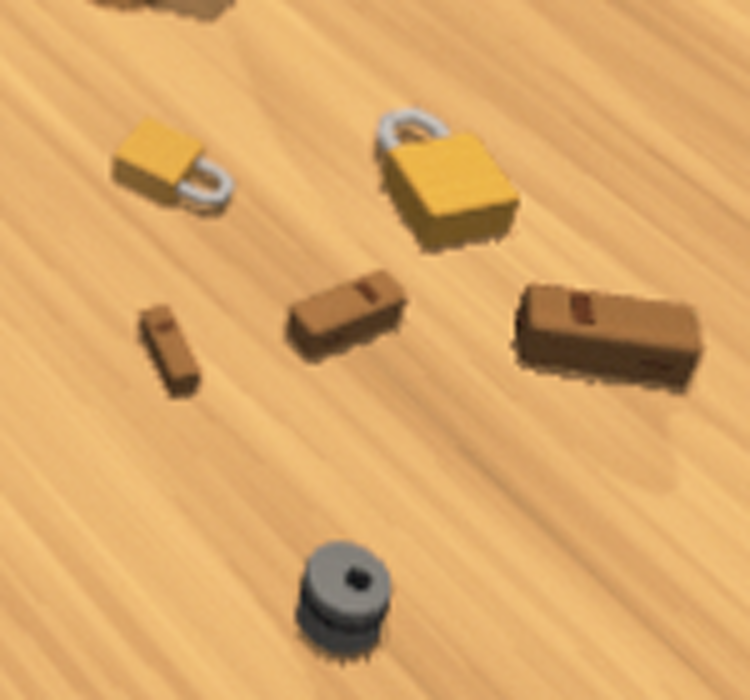

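Run:
```python
from h import *
f=cv2.imread("pics/top0.png")[:,:,::-1];crop("top",f,220,130,130,110,6,"t2")
f=cv2.imread("pics/scene0.png")[:,:,::-1];crop("scene",f,195,180,135,100,6,"s2")
```

```text
(no output)
```

View pics/t2.png

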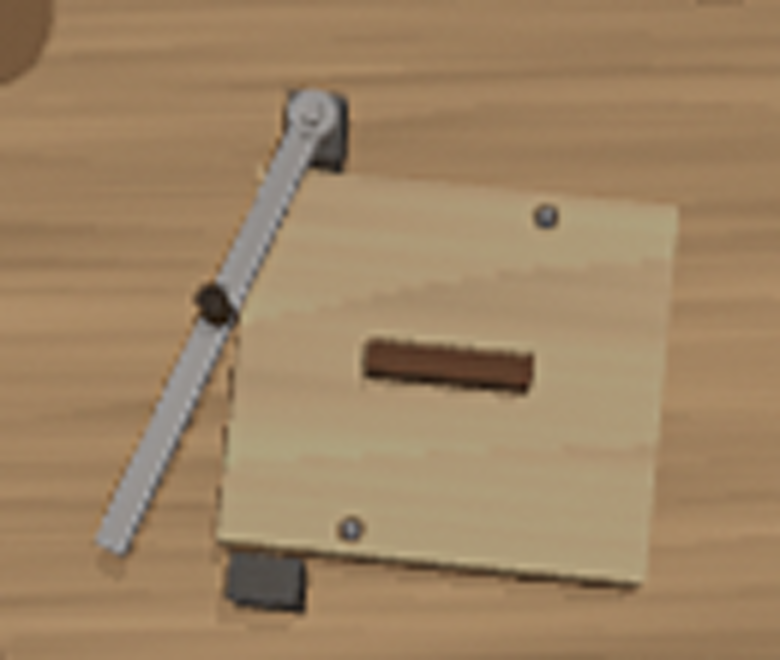

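View pics/s2.png

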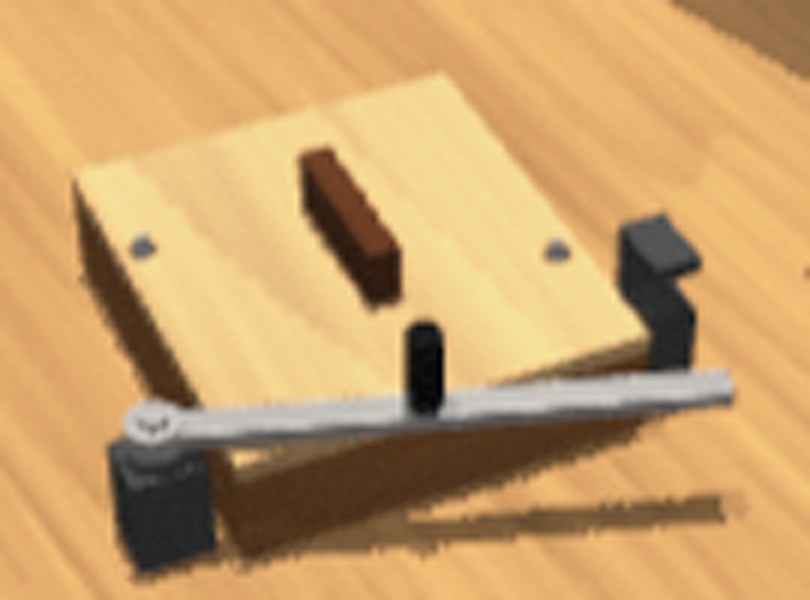

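```bash
cat > fit.py <<'E'
from h import *
from scipy.optimize import least_squares
np.set_printoptions(precision=4,suppress=True)
T=lambda c,o=(220,130),k=6:(np.array(c)+.5)/k-.5+np.array(o)
S=lambda c:T(c,(195,180))
obs=[("top",T((545,214)),(.0825,-.04,.063)),("top",T((350,527)),(-.0825,.04,.063)),
("top",T((678,208)),(.094,-.105,.055)),("top",T((640,578)),(-.094,-.105,.055)),("top",T((221,538)),(-.094,.105,.055)),
("scene",S((142,236)),(.0825,-.04,.063)),("scene",S((557,239)),(-.0825,.04,.063)),
("scene",S((75,180)),(.094,-.105,.055)),("scene",S((443,73)),(-.094,-.105,.055)),("scene",S((652,338)),(-.094,.105,.055))]
def W(p,P):
    return R.from_euler('z',p[2]).apply(P)+np.array([p[0],p[1],p[3]])
def res(p): return np.concatenate([proj(n,W(p,P))[0]-q for n,q,P in obs])
r=least_squares(res,[.52,-.02,-.1,0]);print(r.x);print(r.fun.reshape(-1,2))
r2=least_squares(lambda p:res([*p,0]),[.52,-.02,-.1]);print(r2.x);C=r2.x
if __name__=="__main__":
    case=[*C,0]
    # latch q
    h=W(case,(.12,.08,.062));print("hinge",h,"scene",onz("scene",S((152,420)),.068),"top",onz("top",T((313,110)),.068))
    e=onz("top",T((112,548)),.066);v=R.from_euler('z',-C[2]).apply(e-h);print("q",np.arctan2(v[1],-v[0]),np.hypot(v[0],v[1]))
    # items
    K=lambda c:T(c,(120,190)); Q=lambda c:T(c,(320,240),5)
    print("whistle ends top med",onz("top",K((333,270)),.02),onz("top",K((317,372)),.02))
    def ln(a,b,z,n="top",F=K): return np.linalg.norm(onz(n,F(a),z)-onz(n,F(b),z))
    print("len small",ln((345,152),(420,182),.014),"med",ln((330,270),(318,372),.02),"big",ln((218,432),(125,555),.03))
    print("padlock small body",ln((576,258),(605,322),.018),ln((520,280),(576,258),.018),"big",ln((350,458),(325,546),.025))
    print("sharp width",ln((76,113),(152,113),.03))
E
python3 fit.py
```

```text
[ 0.5163 -0.0231 -0.1232 -0.0014]
[[ 0.2713 -0.5008]
 [ 0.2024 -0.1211]
 [ 0.0226 -0.5432]
 [ 0.9168  0.4415]
 [-0.6383  0.0012]
 [ 0.2444  0.3911]
 [ 0.4843  0.4339]
 [-0.3241 -0.4836]
 [ 0.4655  0.368 ]
 [ 0.0329 -0.2374]]
[ 0.5165 -0.0226 -0.1234]
hinge [0.6455 0.042  0.062 ] scene [0.6453 0.0394 0.068 ] top [0.6459 0.0412 0.068 ]
q 0.3158150135108783 0.23678287392218167
whistle ends top med [0.3982 0.3413 0.02  ] [0.3471 0.3489 0.02  ]
len small 0.042081072223000476 med 0.05143813258401774 big 0.0754764645431131
padlock small body 0.035607179066983276 0.030281242087957606 big 0.04479158558380232
sharp width 0.03934739508238944
```

Choosing by size from the top crop:

| Thing | Pixel | Measured | Decision |
|---|---|---|---|
| Whistle | (184,217) | 42 mm | decoy |
| Whistle | (174,243) | about 52 mm | the one meant |
| Whistle | (149,273) | 75 mm | decoy |
| Padlock | (212,240) | body about 34 mm | the one meant |
| Padlock | (187,275) | body about 45 mm | decoy |
| Sharpener | (139,209) | only one | the one meant |

There is no hull or key disc in view. Next I measure heights from both views and work out the first move.

```bash
cat >> h.py <<'E'
np.set_printoptions(precision=4,suppress=True)
CASE=np.array([.5165,-.0226,-.1234])
def cw(x,y,z=0):
    c,s=np.cos(CASE[2]),np.sin(CASE[2]);return np.array([CASE[0]+c*x-s*y,CASE[1]+s*x+c*y,z])
def go(pos,yaw=None):
    s=state();Rm=R.from_quat(np.roll(s['tool_rot'],-1)).as_matrix()
    d=Rm.T@(np.array(pos)-s['tool_pos'])
    psi=np.arctan2(Rm[1,0],Rm[0,0])
    print("t %.2f"%s['time'],"pos",s['tool_pos'],"yaw %.4f"%psi,"z-axis",Rm[:,2],"F",s['contact_force'],"w %.3f"%s['gripper_width'])
    print("joints",s['joint_pos'])
    print("delta(in 3cm units, current axes)",d/.03, "dist mm",np.linalg.norm(d)*1000)
    if yaw is not None:
        t=-((yaw-psi+np.pi)%(2*np.pi)-np.pi) 
        Rz=np.array([[np.cos(yaw),np.sin(yaw),0],[np.sin(yaw),-np.cos(yaw),0],[0,0,-1]])
        rv=R.from_matrix(Rm.T@Rz).as_rotvec(degrees=True)/5
        print("turn rows(5deg)",rv,"deltas after turn",Rz.T@(np.array(pos)-s['tool_pos'])/.03)
E
python3 - <<'E'
from fit import *
from h import *
K=lambda c:T(c,(120,190)); Q=lambda c:T(c,(320,240),5)
print("sharp top centre",tri(Q((349,580)),K((117,112))))
print("padlock body top corners",tri(Q((148,121)),K((605,322))),tri(Q((204,157)),K((576,258))))
print("padlock shackle end",onz("top",K((490,322)),.01))
print("whistle top corners (window)",tri(Q((368,293)),K((318,341))), "center top",onz("top",K((326,320)),.02))
print("batten",tri(S((318,152)),T((532,352))),tri(S((392,246)),T((366,340))),"exp",cw(0,-.04,.085),cw(0,.04,.085))
print("mug",onz("top",(438,240),.085),"protr",onz("top",(382,270),0))
q=.316;print("knob exp",cw(.12-.11*np.cos(q),.08+.11*np.sin(q),.106),"meas",tri(S((426,325)),T((209,298))))
k=cw(.12-.11*np.cos(q),.08+.11*np.sin(q),.25)
ps=-.1234+np.pi/2-q+np.pi/2
print(ps);go(k,ps)
E
```

```text
[ 0.5163 -0.0231 -0.1232 -0.0014]
[[ 0.2713 -0.5008]
 [ 0.2024 -0.1211]
 [ 0.0226 -0.5432]
 [ 0.9168  0.4415]
 [-0.6383  0.0012]
 [ 0.2444  0.3911]
 [ 0.4843  0.4339]
 [-0.3241 -0.4836]
 [ 0.4655  0.368 ]
 [ 0.0329 -0.2374]]
[ 0.5165 -0.0226 -0.1234]
sharp top centre (array([0.4803, 0.4527, 0.0251]), np.float64(0.0011996812478231433))
padlock body top corners (array([0.3702, 0.2039, 0.0118]), np.float64(0.0021687740379269303)) (array([0.3871, 0.2313, 0.0219]), np.float64(0.03984583247171807))
padlock shackle end [0.3707 0.2636 0.01  ]
whistle top corners (window) (array([0.3632, 0.3479, 0.0204]), np.float64(0.0016080816903045797)) center top [0.3731 0.3446 0.02  ]
batten (array([ 0.5155, -0.06  ,  0.0869]), np.float64(0.007294937432416915)) (array([0.5233, 0.0187, 0.091 ]), np.float64(0.005606797819093948)) exp [ 0.5116 -0.0623  0.085 ] [0.5214 0.0171 0.085 ]
mug [ 0.3614 -0.4255  0.085 ] protr [ 0.2779 -0.2821  0.    ]
knob exp [0.5459 0.0888 0.106 ] meas (array([0.5453, 0.0897, 0.109 ]), np.float64(0.002161905019268956))
2.702192653589793
t 2.30 pos [ 0.2036 -0.5909  0.2483] yaw 0.3318 z-axis [-0.  0. -1.] F [-0.3273  0.0327  1.0573] w 1.001
joints [-1.358   0.0527  1.6129 -0.      1.476  -0.119 ]
delta(in 3cm units, current axes) [ 18.1678 -17.7042  -0.0567] dist mm 761.0245984834851
turn rows(5deg) [ -0.0003  -0.0004 -27.1626] deltas after turn [-0.6878 25.3581 -0.0571]
```

```bash
python3 -m crank '[{"angular":[0,0,-1],"delta_pos":[0,0,0],"gripper":0.4},{"angular":[0,0,-1],"delta_pos":[0,0,0],"gripper":0.4},{"angular":[0,0,-1],"delta_pos":[0,0,0],"gripper":0.4},{"angular":[0,0,-1],"delta_pos":[0,0,0],"gripper":0.4},{"angular":[0,0,-1],"delta_pos":[0,0,0],"gripper":0.4},{"angular":[0,0,-1],"delta_pos":[0,0,0],"gripper":0.4},{"angular":[0,0,-1],"delta_pos":[0,0,0],"gripper":0.4},{"angular":[0,0,-1],"delta_pos":[0,0,0],"gripper":0.4},{"angular":[0,0,-1],"delta_pos":[0,0,0],"gripper":0.4},{"angular":[0,0,-1],"delta_pos":[0,0,0],"gripper":0.4}]'
python3 - <<'E'
from h import *
go([0.5459,0.0888,.25],2.702)
E
```

```text
time: 3.55
tool_pos: [0.2036, -0.5909, 0.2483]
tool_rot: [0.0, 0.823, 0.568, 0.0]
contact_force: [-0.4, 0.1, -0.3]
gripper_width: 0.399
t 3.55 pos [ 0.2036 -0.5909  0.2483] yaw 1.2074 z-axis [ 0. -0. -1.] F [-0.3512  0.1258 -0.2799] w 0.399
joints [-1.358   0.0527  1.6129  0.      1.476  -0.9946]
delta(in 3cm units, current axes) [25.2322  2.6111 -0.0561] dist mm 761.0112213891304
turn rows(5deg) [  0.0003   0.0004 -17.1268] deltas after turn [-0.6827 25.3578 -0.056 ]
```

```bash
python3 -m crank '[{"angular":[0,0,0],"delta_pos":[1,0.1,0],"gripper":0.4},{"angular":[0,0,0],"delta_pos":[1,0.1,0],"gripper":0.4},{"angular":[0,0,0],"delta_pos":[1,0.1,0],"gripper":0.4},{"angular":[0,0,0],"delta_pos":[1,0.1,0],"gripper":0.4},{"angular":[0,0,0],"delta_pos":[1,0.1,0],"gripper":0.4},{"angular":[0,0,0],"delta_pos":[1,0.1,0],"gripper":0.4},{"angular":[0,0,0],"delta_pos":[1,0.1,0],"gripper":0.4},{"angular":[0,0,0],"delta_pos":[1,0.1,0],"gripper":0.4},{"angular":[0,0,0],"delta_pos":[1,0.1,0],"gripper":0.4},{"angular":[0,0,0],"delta_pos":[1,0.1,0],"gripper":0.4},{"angular":[0,0,0],"delta_pos":[1,0.1,0],"gripper":0.4},{"angular":[0,0,0],"delta_pos":[1,0.1,0],"gripper":0.4}]'
python3 -m crank '[{"angular":[0,0,0],"delta_pos":[1,0.1,0],"gripper":0.4},{"angular":[0,0,0],"delta_pos":[1,0.1,0],"gripper":0.4},{"angular":[0,0,0],"delta_pos":[1,0.1,0],"gripper":0.4},{"angular":[0,0,0],"delta_pos":[1,0.1,0],"gripper":0.4},{"angular":[0,0,0],"delta_pos":[1,0.1,0],"gripper":0.4},{"angular":[0,0,0],"delta_pos":[1,0.1,0],"gripper":0.4},{"angular":[0,0,0],"delta_pos":[1,0.1,0],"gripper":0.4},{"angular":[0,0,0],"delta_pos":[1,0.1,0],"gripper":0.4},{"angular":[0,0,0],"delta_pos":[1,0.1,0],"gripper":0.4},{"angular":[0,0,0],"delta_pos":[1,0.1,0],"gripper":0.4},{"angular":[0,0,0],"delta_pos":[1,0.1,0],"gripper":0.4},{"angular":[0,0,0],"delta_pos":[1,0.1,0],"gripper":0.4}]'
python3 -m crank '[{"angular":[0,0,-1],"delta_pos":[0,0,0],"gripper":0.4},{"angular":[0,0,-1],"delta_pos":[0,0,0],"gripper":0.4},{"angular":[0,0,-1],"delta_pos":[0,0,0],"gripper":0.4},{"angular":[0,0,-1],"delta_pos":[0,0,0],"gripper":0.4},{"angular":[0,0,-1],"delta_pos":[0,0,0],"gripper":0.4},{"angular":[0,0,-1],"delta_pos":[0,0,0],"gripper":0.4},{"angular":[0,0,-1],"delta_pos":[0,0,0],"gripper":0.4},{"angular":[0,0,-1],"delta_pos":[0,0,0],"gripper":0.4},{"angular":[0,0,-1],"delta_pos":[0,0,0],"gripper":0.4},{"angular":[0,0,-1],"delta_pos":[0,0,0],"gripper":0.4},{"angular":[0,0,-1],"delta_pos":[0,0,0],"gripper":0.4},{"angular":[0,0,-1],"delta_pos":[0,0,0],"gripper":0.4}]'
python3 -m crank '[{"angular":[0,0,-1],"delta_pos":[0,0,0],"gripper":0.4},{"angular":[0,0,-1],"delta_pos":[0,0,0],"gripper":0.4},{"angular":[0,0,-1],"delta_pos":[0,0,0],"gripper":0.4},{"angular":[0,0,-1],"delta_pos":[0,0,0],"gripper":0.4},{"angular":[0,0,-1],"delta_pos":[0,0,0],"gripper":0.4},{"angular":[0,0,-0.1],"delta_pos":[0,0,0],"gripper":0.4}]'
python3 - <<'E'
from h import *
go([0.5459,0.0888,.095],2.702)
for n in("scene","top"):
    f=grab_frame(n); cv2.imwrite(f"pics/{n}1.png",f[:,:,::-1])
E
```

```text
time: 5.05
tool_pos: [0.3665, -0.2668, 0.2485]
tool_rot: [0.0, 0.824, 0.566, 0.0]
contact_force: [0.4, -1.0, -0.5]
gripper_width: 0.398
time: 6.55
tool_pos: [0.5291, 0.0565, 0.2485]
tool_rot: [0.0, 0.824, 0.567, 0.0]
contact_force: [0.2, 0.1, -0.7]
gripper_width: 0.399
time: 8.05
tool_pos: [0.5287, 0.0555, 0.2484]
tool_rot: [0.0, 0.429, 0.903, 0.0]
contact_force: [-0.8, -0.7, 1.1]
gripper_width: 0.4
time: 8.8
tool_pos: [0.5287, 0.0555, 0.2484]
tool_rot: [0.0, 0.221, 0.975, 0.0]
contact_force: [0.6, -0.5, 0.0]
gripper_width: 0.401
t 8.80 pos [0.5287 0.0555 0.2484] yaw 2.6962 z-axis [ 0.0001 -0.     -1.    ] F [ 0.6427 -0.4846  0.0336] w 0.401
joints [-0.0354 -0.1725  1.8284 -0.      1.4856 -1.1608]
delta(in 3cm units, current axes) [-0.0387  1.2473  5.1132] dist mm 157.89901780877773
turn rows(5deg) [ 0.0005  0.0015 -0.0667] deltas after turn [-0.0466  1.2473  5.1132]
```

View pics/scene1.png

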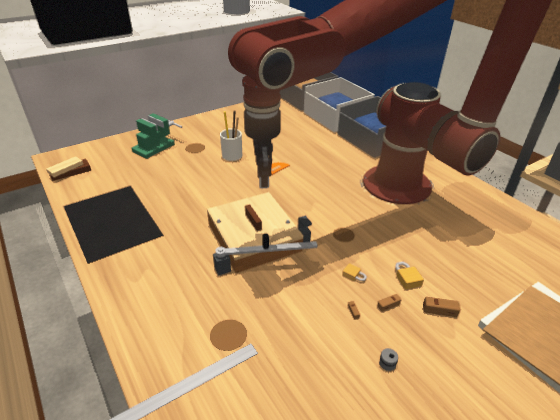

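The scene picture shows the gripper above the case near (263,180), with everything else unchanged. Next I go down around the knob.

```bash
python3 -m crank '[{"angular":[0,0,0],"delta_pos":[0,0.6,0],"gripper":0.4},{"angular":[0,0,0],"delta_pos":[0,0.65,0],"gripper":0.4},{"angular":[0,0,0],"delta_pos":[0,0,1],"gripper":0.4},{"angular":[0,0,0],"delta_pos":[0,0,1],"gripper":0.4},{"angular":[0,0,0],"delta_pos":[0,0,1],"gripper":0.4},{"angular":[0,0,0],"delta_pos":[0,0,0.8],"gripper":0.4},{"angular":[0,0,0],"delta_pos":[0,0,0.7],"gripper":0.4},{"angular":[0,0,0],"delta_pos":[0,0,0.6],"gripper":0.4},{"angular":[0,0,0],"delta_pos":[0,0,0],"gripper":0.4}]'
python3 - <<'E'
from h import *
go([0.5459,0.0888,.095],2.702)
for n in("scene","top"):
    f=grab_frame(n); 
    if n=="scene": crop(n,f,195,150,135,120,6,"s3")
    else: crop(n,f,220,120,130,110,6,"t3")
E
```

```text
time: 10.02
tool_pos: [0.5438, 0.09, 0.0934]
tool_rot: [-0.002, 0.22, 0.975, -0.0]
contact_force: [-0.3, 0.4, -0.4]
gripper_width: 0.398
t 10.03 pos [0.5438 0.09   0.0934] yaw 2.6973 z-axis [-0.0036 -0.     -1.    ] F [-0.2948  0.3565 -0.3916] w 0.398
joints [ 0.029   0.0287  1.9093  0.0001  1.2071 -1.0975]
delta(in 3cm units, current axes) [-0.0797 -0.0067 -0.0521] dist mm 2.8640830967006004
turn rows(5deg) [-0.0179 -0.0366 -0.0538] deltas after turn [-0.0799 -0.007  -0.0518]
```

View pics/s3.png

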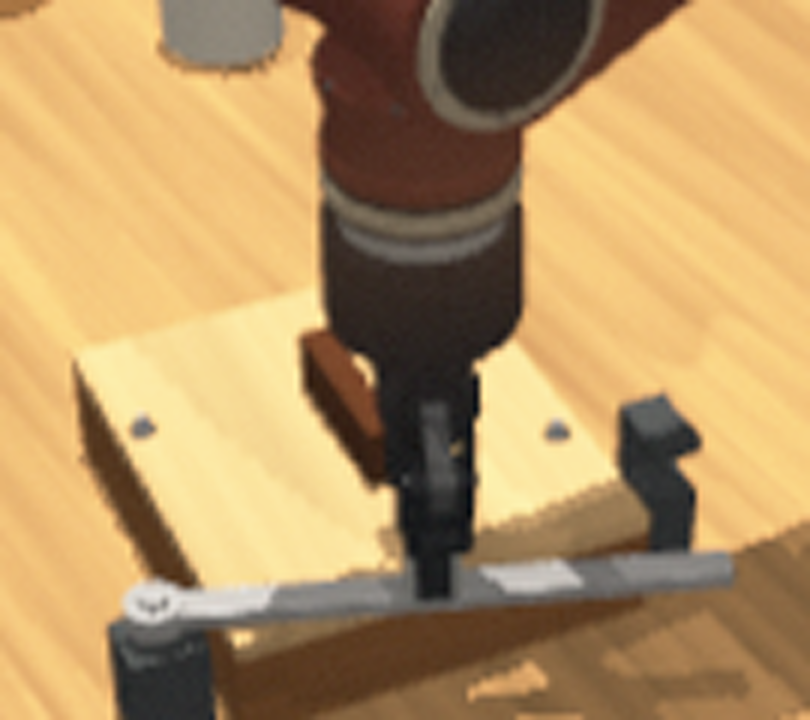

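```bash
python3 -m crank '[{"angular":[0,0,1],"delta_pos":[-0.014,0.32,0],"gripper":0.4},{"angular":[0,0,1],"delta_pos":[-0.014,0.32,0],"gripper":0.4},{"angular":[0,0,1],"delta_pos":[-0.014,0.32,0],"gripper":0.4},{"angular":[0,0,1],"delta_pos":[-0.014,0.32,0],"gripper":0.4},{"angular":[0,0,1],"delta_pos":[-0.014,0.32,0],"gripper":0.4},{"angular":[0,0,1],"delta_pos":[-0.014,0.32,0],"gripper":0.4}]'
python3 - <<'E'
from h import *
q=.316+6*5*np.pi/180
go(cw(.12-.11*np.cos(q),.08+.11*np.sin(q),.095),-.1234+np.pi-q)
E
```

```text
time: 10.88
tool_pos: [0.583, 0.133, 0.0969]
tool_rot: [0.001, 0.467, 0.884, 0.0]
contact_force: [-0.5, -1.2, 0.3]
gripper_width: 0.401
t 10.88 pos [0.583  0.133  0.0969] yaw 2.1702 z-axis [ 0.0023 -0.0001 -1.    ] F [-0.4596 -1.2336  0.2841] w 0.401
joints [ 0.1     0.1271  1.7983 -0.0004  1.2138 -0.4993]
delta(in 3cm units, current axes) [-0.011  -0.0233  0.0634] dist mm 2.0531878321538457
turn rows(5deg) [ 0.0208  0.0163 -0.0956] deltas after turn [-0.0109 -0.0233  0.0634]
```

```bash
python3 -m crank '[{"angular":[0,0,1],"delta_pos":[-0.014,0.32,0],"gripper":0.4},{"angular":[0,0,1],"delta_pos":[-0.014,0.32,0],"gripper":0.4},{"angular":[0,0,1],"delta_pos":[-0.014,0.32,0],"gripper":0.4},{"angular":[0,0,1],"delta_pos":[-0.014,0.32,0],"gripper":0.4},{"angular":[0,0,1],"delta_pos":[-0.014,0.32,0],"gripper":0.4},{"angular":[0,0,1],"delta_pos":[-0.014,0.32,0],"gripper":0.4},{"angular":[0,0,1],"delta_pos":[-0.014,0.32,0],"gripper":0.4},{"angular":[0,0,1],"delta_pos":[-0.014,0.32,0],"gripper":0.4},{"angular":[0,0,0],"delta_pos":[0,0.2,0],"gripper":0.4},{"angular":[0,0,0],"delta_pos":[0,0,0],"gripper":0.4}]'
python3 - <<'E'
from h import *
q=1.538
go(cw(.12-.11*np.cos(q),.08+.11*np.sin(q),.095),-.1234+np.pi-q)
f=grab_frame("scene");crop("scene",f,180,150,200,150,4,"s4")
E
```

```text
time: 12.12
tool_pos: [0.6616, 0.1511, 0.0962]
tool_rot: [0.0, 0.74, 0.673, 0.001]
contact_force: [-0.3, -0.1, -0.4]
gripper_width: 0.402
t 12.12 pos [0.6616 0.1511 0.0962] yaw 1.4760 z-axis [ 0.0016  0.0001 -1.    ] F [-0.2808 -0.1285 -0.4081] w 0.402
joints [ 0.115   0.3028  1.5945 -0.0001  1.2426  0.2097]
delta(in 3cm units, current axes) [-0.0031 -0.2077  0.0401] dist mm 6.347774925169434
turn rows(5deg) [ 0.0183 -0.0033 -0.0477] deltas after turn [-0.0022 -0.2077  0.0405]
```

View pics/s4.png

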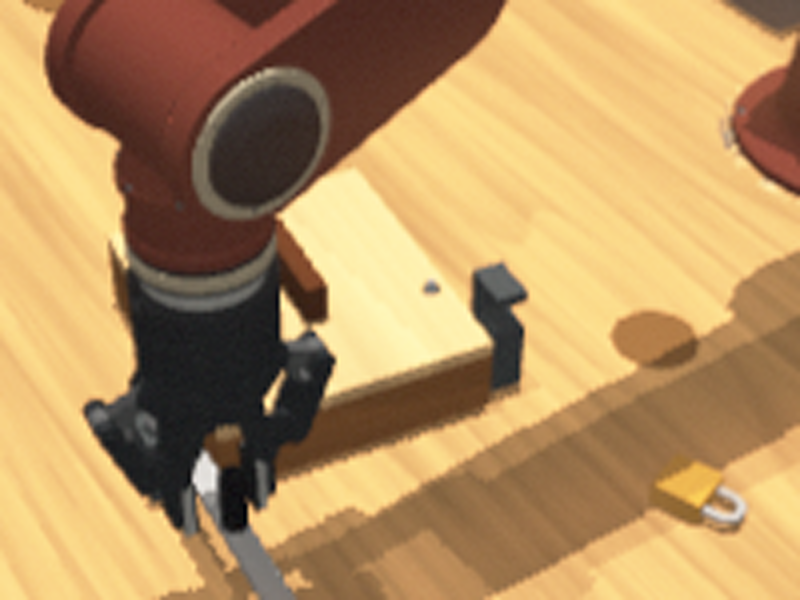

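The bar now points out past the +y side, with the knob between the jaws. Raise and move over the grip batten.

```bash
python3 -m crank '[{"angular":[0,0,0],"delta_pos":[0,0,-0.5],"gripper":0.4},{"angular":[0,0,0],"delta_pos":[0,0,-1],"gripper":0.4},{"angular":[0,0,0],"delta_pos":[0,0,-1],"gripper":0.4},{"angular":[0,0,0],"delta_pos":[0,0,-1],"gripper":0.7},{"angular":[0,0,0],"delta_pos":[0,0,-0.5],"gripper":0.7},{"angular":[0,0,0],"delta_pos":[0,0,0],"gripper":0.7}]'
python3 - <<'E'
from h import *
go(cw(0,0,.2),1.4474)
f=grab_frame("scene");cv2.imwrite("pics/sc5.png",f[:,:,::-1])
f=grab_frame("top");cv2.imwrite("pics/tp5.png",f[:,:,::-1])
E
```

```text
time: 12.92
tool_pos: [0.6615, 0.1512, 0.2174]
tool_rot: [0.001, 0.74, 0.673, 0.001]
contact_force: [0.5, 0.1, -0.1]
gripper_width: 0.698
t 12.93 pos [0.6615 0.1512 0.2174] yaw 1.4752 z-axis [ 0.0033  0.0004 -1.    ] F [ 0.4797  0.1169 -0.1378] w 0.698
joints [ 0.1151  0.1935  1.5117 -0.      1.4331  0.2107]
delta(in 3cm units, current axes) [-6.2273 -4.2596  0.5614] dist mm 226.96856552954856
turn rows(5deg) [ 0.0374 -0.0082  0.3187] deltas after turn [-6.3429 -4.0829  0.5795]
```

View pics/sc5.png

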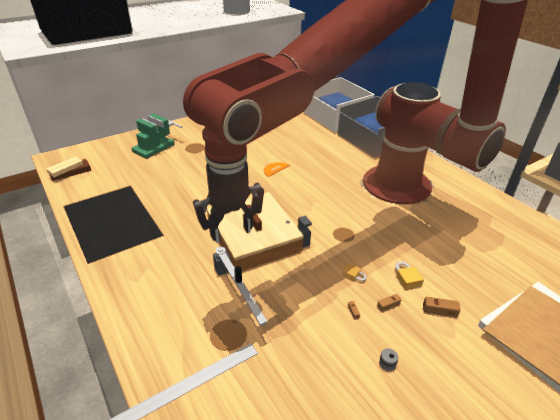

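The scene picture shows the bar running from (222,252) out to (265,320), clear of the cover. Now to the batten.

```bash
python3 -m crank '[{"angular":[0.04,0,0.32],"delta_pos":[0,0,0],"gripper":0.7},{"angular":[0,0,0],"delta_pos":[-0.79,-0.51,0],"gripper":0.7},{"angular":[0,0,0],"delta_pos":[-0.79,-0.51,0],"gripper":0.7},{"angular":[0,0,0],"delta_pos":[-0.79,-0.51,0],"gripper":0.7},{"angular":[0,0,0],"delta_pos":[-0.79,-0.51,0],"gripper":0.7},{"angular":[0,0,0],"delta_pos":[-0.79,-0.51,0],"gripper":0.7},{"angular":[0,0,0],"delta_pos":[-0.79,-0.51,0],"gripper":0.7},{"angular":[0,0,0],"delta_pos":[-0.79,-0.51,0],"gripper":0.7},{"angular":[0,0,0],"delta_pos":[-0.79,-0.51,0.5],"gripper":0.7},{"angular":[0,0,0],"delta_pos":[0,0,0],"gripper":0.7}]'
python3 - <<'E'
from h import *
go(cw(0,0,.077),1.4474)
E
```

```text
time: 14.28
tool_pos: [0.514, -0.0226, 0.1983]
tool_rot: [-0.003, 0.75, 0.661, -0.003]
contact_force: [0.8, 0.4, -0.3]
gripper_width: 0.698
t 14.28 pos [ 0.514  -0.0226  0.1983] yaw 1.4442 z-axis [-0.0078  0.0013 -1.    ] F [ 0.7616  0.388  -0.2525] w 0.698
joints [-0.1886 -0.1742  1.9144 -0.0002  1.4093 -0.0619]
delta(in 3cm units, current axes) [0.0097 0.1161 4.0428] dist mm 121.3356515641789
turn rows(5deg) [-0.0902 -0.0032 -0.0371] deltas after turn [0.0105 0.0843 4.0436]
```

```bash
python3 -m crank '[{"angular":[-0.05,0,0],"delta_pos":[0,0.05,0.9],"gripper":0.7},{"angular":[0,0,0],"delta_pos":[0,0,0.9],"gripper":0.7},{"angular":[0,0,0],"delta_pos":[0,0,0.9],"gripper":0.7},{"angular":[0,0,0],"delta_pos":[0,0,0.8],"gripper":0.7},{"angular":[0,0,0],"delta_pos":[0,0,0.4],"gripper":0.7},{"angular":[0,0,0],"delta_pos":[0,0,0.1],"gripper":0.7},{"angular":[0,0,0],"delta_pos":[0,0,0],"gripper":0.7},{"angular":[0,0,0],"delta_pos":[0,0,0],"gripper":0.7}]'
python3 - <<'E'
from h import *
go(cw(0,0,.077),1.4474)
f=grab_frame("scene");crop("scene",f,180,150,160,120,5,"s6")
E
```

```text
time: 15.28
tool_pos: [0.5182, -0.0223, 0.0819]
tool_rot: [0.001, 0.749, 0.662, 0.001]
contact_force: [-0.3, 0.5, -0.7]
gripper_width: 0.697
t 15.28 pos [ 0.5182 -0.0223  0.0819] yaw 1.4470 z-axis [ 0.0029 -0.0005 -1.    ] F [-0.2776  0.4875 -0.7038] w 0.697
joints [-0.1866 -0.0365  1.996   0.      1.1792 -0.0628]
delta(in 3cm units, current axes) [-0.0171 -0.0555  0.1633] dist mm 5.199074523914665
turn rows(5deg) [ 0.0334  0.0017 -0.0043] deltas after turn [-0.0171 -0.055   0.1634]
```

View pics/s6.png

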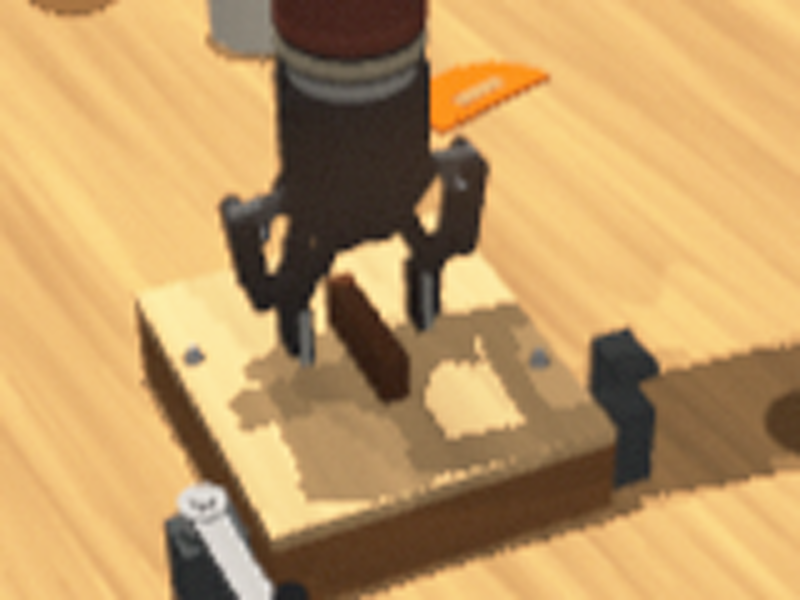

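```bash
python3 -m crank '[{"angular":[0.02,0,0],"delta_pos":[0,-0.05,0.13],"gripper":0.7},{"angular":[0,0,0],"delta_pos":[0,0,0],"gripper":0.4},{"angular":[0,0,0],"delta_pos":[0,0,0],"gripper":0.25},{"angular":[0,0,0],"delta_pos":[0,0,0],"gripper":0},{"angular":[0,0,0],"delta_pos":[0,0,0],"gripper":0},{"angular":[0,0,0],"delta_pos":[0,0,0],"gripper":0},{"angular":[0,0,0],"delta_pos":[0,0,0],"gripper":0}]'
python3 - <<'E'
from h import *
go(cw(0,0,.077),1.4474)
E
```

```text
time: 16.2
tool_pos: [0.516, -0.022, 0.077]
tool_rot: [-0.0, 0.749, 0.662, -0.0]
contact_force: [0.1, 0.9, 2.1]
gripper_width: 0.174
t 16.20 pos [ 0.516 -0.022  0.077] yaw 1.4470 z-axis [-0.0006 -0.     -1.    ] F [0.0836 0.9171 2.1139] w 0.174
joints [-0.1868 -0.0325  2.0014 -0.0002  1.1733 -0.063 ]
delta(in 3cm units, current axes) [-0.0162  0.0193  0.0007] dist mm 0.7572314268308133
turn rows(5deg) [-0.0073  0.0013 -0.0041] deltas after turn [-0.0162  0.0193  0.0007]
```

Gripped. This seated pose, (0.516, -0.022, 0.077) at yaw 1.447, is my reference for putting the cover back. Lifting slowly.

```bash
python3 -m crank '[{"angular":[0,0,0],"delta_pos":[0,0,-0.2],"gripper":0},{"angular":[0,0,0],"delta_pos":[0,0,-0.2],"gripper":0},{"angular":[0,0,0],"delta_pos":[0,0,-0.2],"gripper":0},{"angular":[0,0,0],"delta_pos":[0,0,-0.3],"gripper":0},{"angular":[0,0,0],"delta_pos":[0,0,-0.4],"gripper":0},{"angular":[0,0,0],"delta_pos":[0,0,-0.8],"gripper":0},{"angular":[0,0,0],"delta_pos":[0,0,-1],"gripper":0},{"angular":[0,0,0],"delta_pos":[0,0,-1],"gripper":0},{"angular":[0,0,0],"delta_pos":[0,0,0],"gripper":0}]'
python3 - <<'E'
from h import *
go(cw(0,0,.077),1.4474)
f=grab_frame("scene");cv2.imwrite("pics/sc7.png",f[:,:,::-1])
f=grab_frame("top");cv2.imwrite("pics/tp7.png",f[:,:,::-1])
E
```

```text
time: 17.32
tool_pos: [0.518, -0.0224, 0.2037]
tool_rot: [0.003, 0.749, 0.662, 0.002]
contact_force: [-0.7, 0.1, -3.0]
gripper_width: 0.176
t 17.32 pos [ 0.518  -0.0224  0.2037] yaw 1.4471 z-axis [ 0.0064 -0.0013 -1.    ] F [-0.676   0.1303 -2.9654] w 0.176
joints [-0.1867 -0.178   1.9085 -0.0001  1.4047 -0.063 ]
delta(in 3cm units, current axes) [-0.0116 -0.0753  4.2239] dist mm 126.73664313711575
turn rows(5deg) [ 0.0742  0.0058 -0.0037] deltas after turn [-0.0137 -0.048   4.2243]
```

View pics/sc7.png

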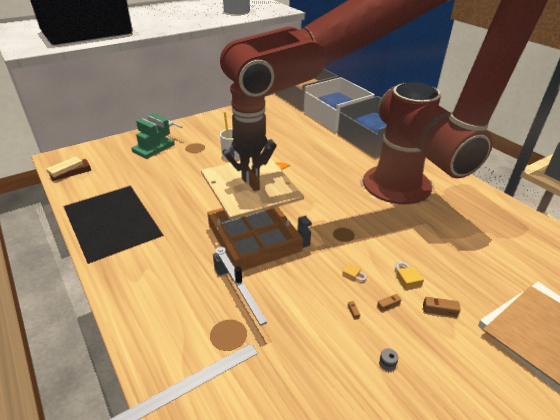

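View pics/tp7.png

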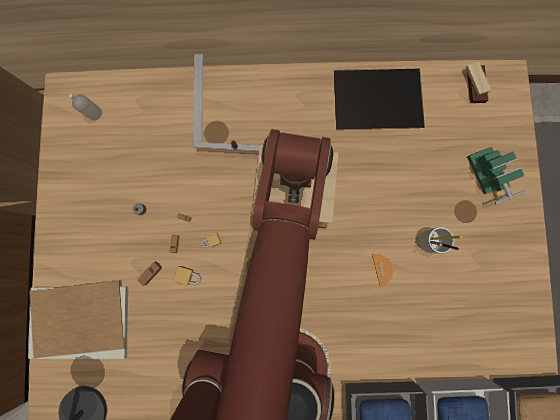

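The cover is off at scene (250,180) and the four empty compartments show at (258,230). Checking the free area.

Run:
```python
from h import *
print("mat",onz("top",(335,129),0),onz("top",(423,128),0),"pencil tips",onz("top",(428,240),.16),"mug low edge",onz("top",(419,240),.085),onz("top",(438,226),.085))
print("cover corners",[ (cw(a*.094,b*.105)-cw(0,0)+[.53,-.28,0])[:2] for a in(1,-1) for b in (1,-1)])
go([.53,-.28,.203],1.4474)
```

```text
mat [ 0.7217 -0.1574  0.    ] [ 0.7186 -0.4369  0.    ] pencil tips [ 0.36   -0.3698  0.16  ] mug low edge [ 0.3629 -0.3713  0.085 ] [ 0.4011 -0.4282  0.085 ]
cover corners [array([ 0.6362, -0.1874]), array([ 0.6104, -0.3958]), array([ 0.4496, -0.1642]), array([ 0.4238, -0.3726])]
t 17.43 pos [ 0.5157 -0.022   0.1995] yaw 1.4471 z-axis [-0.0011  0.0001 -1.    ] F [ 0.4464  0.6677 -3.5145] w 0.172
joints [-0.1867 -0.1752  1.9133 -0.0001  1.4046 -0.063 ]
delta(in 3cm units, current axes) [-8.4769  1.5335 -0.1189] dist mm 258.4605747562361
turn rows(5deg) [-0.0124  0.0003 -0.0037] deltas after turn [-8.4774  1.5309 -0.1174]
```

```bash
python3 -m crank '[{"angular":[0,0,0],"delta_pos":[-0.4,0.12,0],"gripper":0},{"angular":[0,0,0],"delta_pos":[-0.7,0.21,0],"gripper":0},{"angular":[0,0,0],"delta_pos":[-0.8,0.24,0],"gripper":0},{"angular":[0,0,0],"delta_pos":[-0.8,0.24,0],"gripper":0},{"angular":[0,0,0],"delta_pos":[-0.8,0.24,0],"gripper":0},{"angular":[0,0,0],"delta_pos":[-0.8,0.24,0],"gripper":0},{"angular":[0,0,0],"delta_pos":[-0.8,0.24,0],"gripper":0},{"angular":[0,0,0],"delta_pos":[-0.8,0.24,0],"gripper":0},{"angular":[0,0,0],"delta_pos":[-0.8,0.24,0],"gripper":0},{"angular":[0,0,0],"delta_pos":[-0.7,0.21,0],"gripper":0},{"angular":[0,0,0],"delta_pos":[-0.6,0.18,0],"gripper":0},{"angular":[0,0,0],"delta_pos":[-0.4,0.12,0],"gripper":0}]'
python3 -m crank '[{"angular":[0,0,0],"delta_pos":[0,0,0.5],"gripper":0},{"angular":[0,0,0],"delta_pos":[0,0,0.8],"gripper":0},{"angular":[0,0,0],"delta_pos":[0,0,0.8],"gripper":0},{"angular":[0,0,0],"delta_pos":[0,0,0.8],"gripper":0},{"angular":[0,0,0],"delta_pos":[0,0,0.7],"gripper":0},{"angular":[0,0,0],"delta_pos":[0,0,0.6],"gripper":0},{"angular":[0,0,0],"delta_pos":[0,0,0.4],"gripper":0},{"angular":[0,0,0],"delta_pos":[0,0,0.3],"gripper":0},{"angular":[0,0,0],"delta_pos":[0,0,0],"gripper":0},{"angular":[0,0,0],"delta_pos":[0,0,0],"gripper":0}]'
python3 - <<'E'
from h import *
go([.56,-.28,.032],1.4474)
f=grab_frame("scene");crop("scene",f,140,100,160,120,5,"s8")
E
```

```text
time: 18.92
tool_pos: [0.5601, -0.2825, 0.1997]
tool_rot: [-0.0, 0.75, 0.662, -0.0]
contact_force: [-0.7, -0.4, -3.8]
gripper_width: 0.173
time: 20.18
tool_pos: [0.5603, -0.2818, 0.0537]
tool_rot: [0.0, 0.749, 0.662, -0.0]
contact_force: [-0.0, -0.7, -2.7]
gripper_width: 0.174
t 20.18 pos [ 0.5603 -0.2818  0.0537] yaw 1.4470 z-axis [ 0.0005 -0.0008 -1.    ] F [-0.0027 -0.718  -2.693 ] w 0.174
joints [-0.5844  0.247   1.7423 -0.0004  1.1515 -0.4604]
delta(in 3cm units, current axes) [ 0.0588 -0.0192  0.7217] dist mm 21.73168911782957
turn rows(5deg) [ 0.0062  0.0083 -0.0042] deltas after turn [ 0.0582 -0.0187  0.7218]
```

View pics/s8.png

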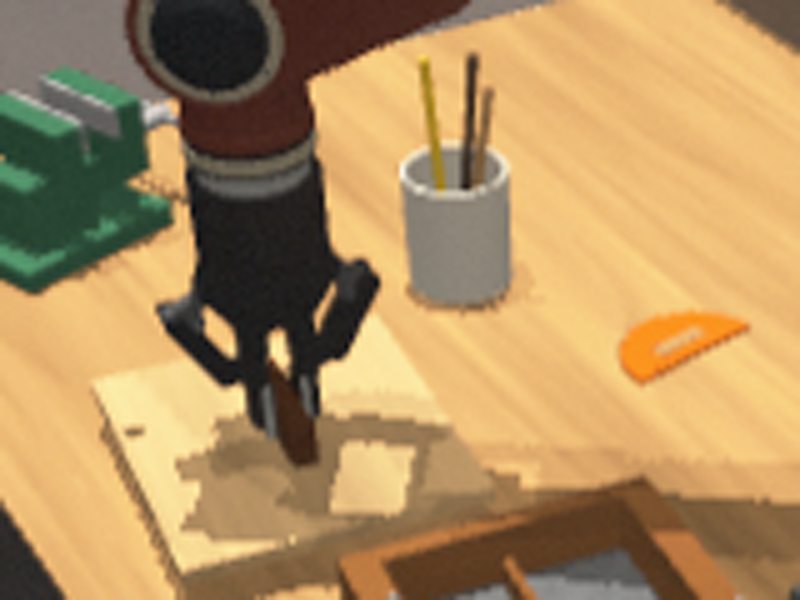

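```bash
python3 -m crank '[{"angular":[0,0,0],"delta_pos":[0,0,0.3],"gripper":0},{"angular":[0,0,0],"delta_pos":[0,0,0.2],"gripper":0},{"angular":[0,0,0],"delta_pos":[0,0,0.1],"gripper":0},{"angular":[0,0,0],"delta_pos":[0,0,0.05],"gripper":0},{"angular":[0,0,0],"delta_pos":[0,0,0.05],"gripper":0},{"angular":[0,0,0],"delta_pos":[0,0,0],"gripper":0}]'
python3 - <<'E'
from h import *
go([.56,-.28,.032],1.4474)
E
```

```text
time: 20.98
tool_pos: [0.56, -0.2815, 0.0321]
tool_rot: [-0.0, 0.749, 0.662, -0.0]
contact_force: [-0.0, -0.4, -2.6]
gripper_width: 0.175
t 20.98 pos [ 0.56   -0.2815  0.0321] yaw 1.4471 z-axis [-0.0004 -0.0002 -1.    ] F [-0.0031 -0.3551 -2.6311] w 0.175
joints [-0.5843  0.2765  1.7487 -0.0005  1.1167 -0.4604]
delta(in 3cm units, current axes) [ 0.0509 -0.0049  0.0021] dist mm 1.5347808813947974
turn rows(5deg) [-0.0047  0.0033 -0.004 ] deltas after turn [ 0.0509 -0.0049  0.0021]
```

```bash
python3 -m crank '[{"angular":[0,0,0],"delta_pos":[0,0,0.04],"gripper":0},{"angular":[0,0,0],"delta_pos":[0,0,0],"gripper":0}]';python3 -m crank '[{"angular":[0,0,0],"delta_pos":[0,0,0.03],"gripper":0},{"angular":[0,0,0],"delta_pos":[0,0,0],"gripper":0}]'
```

```text
time: 21.22
tool_pos: [0.56, -0.2815, 0.0321]
tool_rot: [-0.0, 0.749, 0.662, -0.0]
contact_force: [-3.1, 2.2, 5.1]
gripper_width: 0.175
time: 21.48
tool_pos: [0.56, -0.2815, 0.032]
tool_rot: [-0.001, 0.749, 0.662, -0.0]
contact_force: [-7.1, 4.0, 10.3]
gripper_width: 0.173
```

```bash
python3 -m crank '[{"angular":[0,0,0],"delta_pos":[0,0,0],"gripper":0.6},{"angular":[0,0,0],"delta_pos":[0,0,0],"gripper":0.6},{"angular":[0,0,0],"delta_pos":[0,0,0],"gripper":0.6},{"angular":[0,0,0],"delta_pos":[0,0,-0.5],"gripper":0.6},{"angular":[0,0,0],"delta_pos":[0,0,-1],"gripper":0.6},{"angular":[0,0,0],"delta_pos":[0,0,-1],"gripper":0.6},{"angular":[0,0,0],"delta_pos":[0,0,-1],"gripper":0.6},{"angular":[0,0,0],"delta_pos":[0,0,-1],"gripper":0.6},{"angular":[0,0,0],"delta_pos":[0,0,-1],"gripper":0.6},{"angular":[0,0,0],"delta_pos":[0,0,-1],"gripper":0.6}]'
python3 - <<'E'
from h import *
go([.37,.34,.22],1.4474)
for n in("scene","top"):
    f=grab_frame(n); cv2.imwrite(f"pics/{n}9.png",f[:,:,::-1])
    if n=="top": crop(n,f,120,190,130,110,6,"t9")
    else: crop(n,f,320,240,150,140,5,"s9")
E
```

```text
time: 22.72
tool_pos: [0.56, -0.2814, 0.227]
tool_rot: [0.0, 0.749, 0.662, -0.0]
contact_force: [-0.4, -0.7, -0.5]
gripper_width: 0.602
t 22.73 pos [ 0.56   -0.2814  0.227 ] yaw 1.4471 z-axis [ 0.0003 -0.0007 -1.    ] F [-0.4483 -0.7092 -0.5322] w 0.602
joints [-0.5842  0.0699  1.6308 -0.0004  1.4402 -0.4605]
delta(in 3cm units, current axes) [19.7749 -8.8397  0.215 ] dist mm 649.8530008996611
turn rows(5deg) [ 0.0045  0.0077 -0.0032] deltas after turn [19.7772 -8.8341  0.2317]
```

View pics/scene9.png

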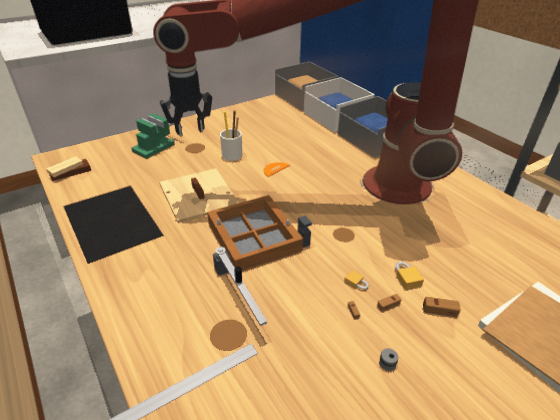

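View pics/t9.png

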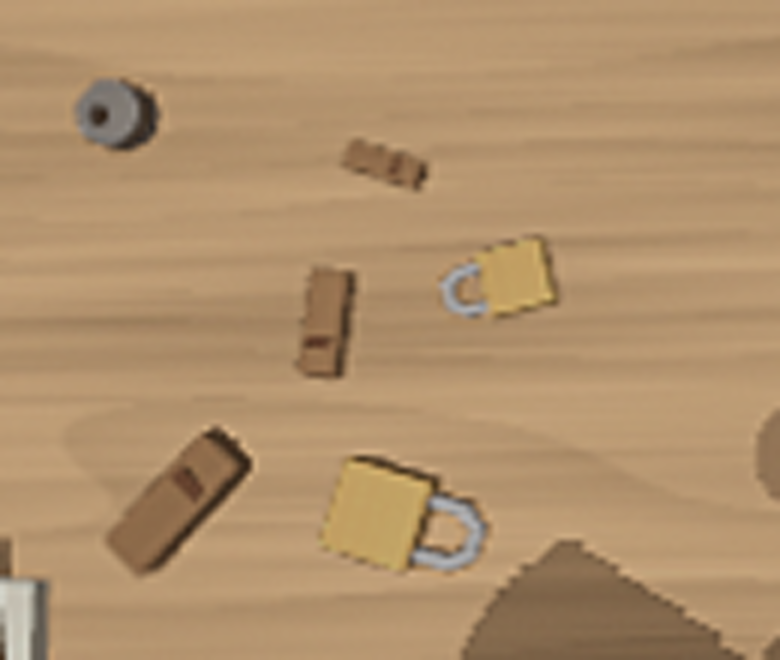

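View pics/s9.png

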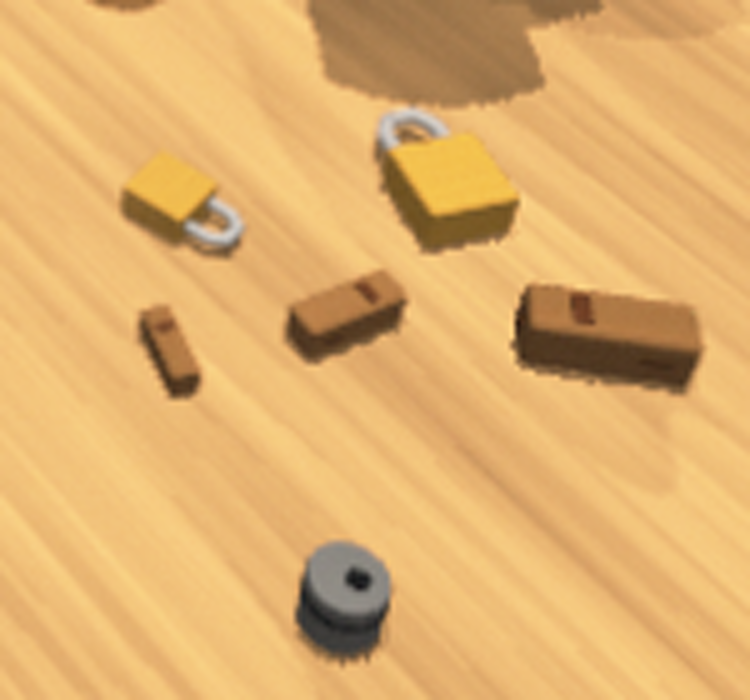

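The padlock has been knocked to t9 (515,277), about 25 mm from where it was, and the other things are unchanged. The cover lies flat at scene (197,192). Measuring all three from both views.

```bash
python3 - <<'E' 2>&1 | tail -12
from fit import T
from h import *
K=lambda c:T(c,(120,190)); Q=lambda c:T(c,(320,240),5)
# padlock top face corners at z .018
tc=[(478,254),(543,237),(556,302),(492,317)]
P=[onz("top",K(c),.018) for c in tc];c=np.mean(P,0);print("pad top-body c",c,[np.linalg.norm(P[i]-P[(i+1)%4]) for i in range(4)])
sc=[(216,188),(180,222),(125,192),(162,154)]
P2=[onz("scene",Q(c),.018) for c in sc];print("pad scene c",np.mean(P2,0))
print("tri",tri(np.mean([Q(x) for x in sc],0),np.mean([K(x) for x in tc],0)))
sh=onz("top",K((441,290)),.01);d=sh-c;print("dir",np.arctan2(d[1],d[0]),np.linalg.norm(d[:2]))
d=(P[0]-P[1])+(P[3]-P[2]);print("dir body",np.arctan2(d[1],d[0]))
# whistle
tc=[(313,268),(355,273),(340,377),(297,370)]
sw=[(288,317),(383,270),(405,298),(318,333)]
P=[onz("top",K(c),.018) for c in [(313,268),(350,272),(338,374),(299,370)]];c=np.mean(P,0);print("wh top",c,[np.linalg.norm(P[i]-P[(i+1)%4]) for i in range(4)])
P2=[onz("scene",Q(x),.018) for x in [(290,313),(383,271),(405,297),(312,335)]];print("wh scene",np.mean(P2,0))
d=P[0]-P[3]+P[1]-P[2];print("dir",np.arctan2(d[1],d[0])); d=P2[0]-P2[1];print("dir sc",np.arctan2(d[1],d[0]),np.linalg.norm(d))
print("sharp",onz("top",K((111,112)),.03),onz("scene",Q((347,578)),.03),tri(Q((347,578)),K((111,112))))
E
```

```text
[ 0.0329 -0.2374]]
[ 0.5165 -0.0226 -0.1234]
pad top-body c [0.3925 0.248  0.018 ] [np.float64(0.033973483369636695), np.float64(0.03354790640143086), np.float64(0.03314529986372314), np.float64(0.03268419350632926)]
pad scene c [0.3961 0.2486 0.018 ]
tri (array([0.3935, 0.2478, 0.0154]), np.float64(0.002175152936624402))
dir 1.6953868392714115 0.04105603061783167
dir body 1.7917261909260045
wh top [0.3727 0.3457 0.018 ] [np.float64(0.019129186591701056), np.float64(0.05150172937416415), np.float64(0.020051381576439407), np.float64(0.05165105215373241)]
wh scene [0.3743 0.3458 0.018 ]
dir -0.1184724751060082
dir sc -0.0826376219703554 0.053762879844075524
sharp [0.4801 0.4534 0.03  ] [0.4828 0.454  0.03  ] (array([0.4809, 0.4537, 0.028 ]), np.float64(0.0015853096711075459))
```

Everything agrees within about 2 mm. The padlock body measures 34 x 33 mm and the whistle 52 x 20 mm, so both choices hold. Padlock first.

```bash
python3 -m crank '[{"angular":[0,0,-0.84],"delta_pos":[0,0,0],"gripper":0.75},{"angular":[0,0,-0.84],"delta_pos":[0,0,0],"gripper":0.75},{"angular":[0,0,-0.84],"delta_pos":[0,0,0],"gripper":0.75},{"angular":[0,0,-0.84],"delta_pos":[0,0,0],"gripper":0.75},{"angular":[0,0,0],"delta_pos":[0.92,-0.125,0],"gripper":0.75},{"angular":[0,0,0],"delta_pos":[0.92,-0.125,0],"gripper":0.75},{"angular":[0,0,0],"delta_pos":[0.92,-0.125,0],"gripper":0.75},{"angular":[0,0,0],"delta_pos":[0.92,-0.125,0],"gripper":0.75},{"angular":[0,0,0],"delta_pos":[0.92,-0.125,0],"gripper":0.75},{"angular":[0,0,0],"delta_pos":[0.92,-0.125,0],"gripper":0.75},{"angular":[0,0,0],"delta_pos":[0.92,-0.125,0],"gripper":0.75},{"angular":[0,0,0],"delta_pos":[0.92,-0.125,0],"gripper":0.75}]'
python3 -m crank '[{"angular":[0,0,0],"delta_pos":[0.92,-0.125,0],"gripper":0.75},{"angular":[0,0,0],"delta_pos":[0.92,-0.125,0],"gripper":0.75},{"angular":[0,0,0],"delta_pos":[0.92,-0.125,0],"gripper":0.75},{"angular":[0,0,0],"delta_pos":[0.92,-0.125,0],"gripper":0.75},{"angular":[0,0,0],"delta_pos":[0.92,-0.125,0],"gripper":0.75},{"angular":[0,0,0],"delta_pos":[0.92,-0.125,0],"gripper":0.75},{"angular":[0,0,0],"delta_pos":[0.92,-0.125,0],"gripper":0.75},{"angular":[0,0,0],"delta_pos":[0.92,-0.125,0],"gripper":0.75},{"angular":[0,0,0],"delta_pos":[0.92,-0.125,0],"gripper":0.75},{"angular":[0,0,0],"delta_pos":[0.92,-0.125,0],"gripper":0.75},{"angular":[0,0,0],"delta_pos":[0.92,-0.125,0],"gripper":0.75},{"angular":[0,0,0],"delta_pos":[0.92,-0.125,0],"gripper":0.75}]'
python3 - <<'E'
from h import *
go([.394,.248,.08],1.74)
E
```

```text
time: 24.32
tool_pos: [0.4923, -0.0679, 0.224]
tool_rot: [-0.001, 0.645, 0.764, -0.0]
contact_force: [0.1, 0.3, -0.4]
gripper_width: 0.753
time: 25.82
tool_pos: [0.3921, 0.2507, 0.2242]
tool_rot: [-0.0, 0.645, 0.764, -0.001]
contact_force: [-0.2, 0.1, -0.6]
gripper_width: 0.751
t 25.82 pos [0.3921 0.2507 0.2242] yaw 1.7403 z-axis [-0.0015 -0.0003 -1.    ] F [-0.1699  0.1496 -0.5982] w 0.751
joints [ 0.4085 -0.329   1.9976  0.0004  1.4745  0.239 ]
delta(in 3cm units, current axes) [-0.0999  0.0533  4.807 ] dist mm 144.24935483562518
turn rows(5deg) [-0.0177 -0.0001  0.0037] deltas after turn [-0.0998  0.0459  4.8071]
```

```bash
python3 -m crank '[{"angular":[0,0,0],"delta_pos":[-0.1,0.05,0.8],"gripper":0.75},{"angular":[0,0,0],"delta_pos":[0,0,1],"gripper":0.75},{"angular":[0,0,0],"delta_pos":[0,0,1],"gripper":0.75},{"angular":[0,0,0],"delta_pos":[0,0,1],"gripper":0.75},{"angular":[0,0,0],"delta_pos":[0,0,0.8],"gripper":0.75},{"angular":[0,0,0],"delta_pos":[0,0,0.6],"gripper":0.75},{"angular":[0,0,0],"delta_pos":[0,0,0.3],"gripper":0.75},{"angular":[0,0,0],"delta_pos":[0,0,0],"gripper":0.75}]'
python3 - <<'E'
from h import *
go([.394,.248,.021],1.74)
f=grab_frame("scene");crop("scene",f,310,200,140,100,5,"s10")
E
```

```text
time: 26.82
tool_pos: [0.3942, 0.2471, 0.0592]
tool_rot: [-0.001, 0.645, 0.764, -0.001]
contact_force: [0.1, 0.3, 0.2]
gripper_width: 0.751
t 26.82 pos [0.3942 0.2471 0.0592] yaw 1.7402 z-axis [-0.0023 -0.0005 -1.    ] F [0.1464 0.3179 0.1858] w 0.751
joints [ 0.3995 -0.132   2.1284  0.0004  1.1475  0.23  ]
delta(in 3cm units, current axes) [0.0308 0.0026 1.274 ] dist mm 38.22986025312626
turn rows(5deg) [-0.0266  0.0015  0.0023] deltas after turn [ 0.0307 -0.0003  1.274 ]
```

View pics/s10.png

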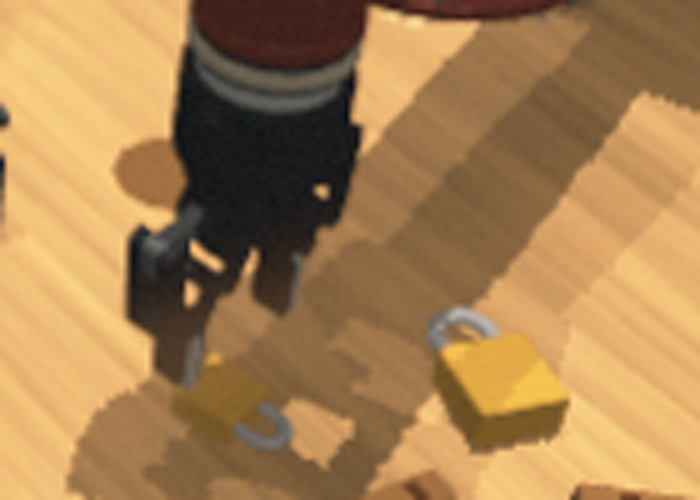

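```bash
python3 -m crank '[{"angular":[0,0,0],"delta_pos":[0,0,0.6],"gripper":0.75},{"angular":[0,0,0],"delta_pos":[0,0,0.4],"gripper":0.75},{"angular":[0,0,0],"delta_pos":[0,0,0.27],"gripper":0.75},{"angular":[0,0,0],"delta_pos":[0,0,0],"gripper":0.5},{"angular":[0,0,0],"delta_pos":[0,0,0],"gripper":0},{"angular":[0,0,0],"delta_pos":[0,0,0],"gripper":0},{"angular":[0,0,0],"delta_pos":[0,0,0],"gripper":0},{"angular":[0,0,0],"delta_pos":[0,0,0],"gripper":0}]'
python3 -m crank '[{"angular":[0,0,0],"delta_pos":[0,0,-0.3],"gripper":0},{"angular":[0,0,0],"delta_pos":[0,0,-0.7],"gripper":0},{"angular":[0,0,0],"delta_pos":[0,0,-1],"gripper":0},{"angular":[0,0,0],"delta_pos":[0,0,-1],"gripper":0},{"angular":[0,0,0],"delta_pos":[0,0,-1],"gripper":0},{"angular":[0,0,0],"delta_pos":[0,0,-0.5],"gripper":0},{"angular":[0,0,0],"delta_pos":[0,0,0],"gripper":0}]'
python3 - <<'E'
from h import *
f=grab_frame("scene");crop("scene",f,280,150,160,140,5,"s11")
# body centre target: padlock x-axis = tool x dir after turn (psi 3.018 -> case -x); body centre offset -11 along padlock x => +11 in case x
print(cw(-.038+.011,-.048))
go(cw(-.038+.011,-.048,.15),3.018)
E
```

```text
time: 27.88
tool_pos: [0.3953, 0.2476, 0.0224]
tool_rot: [-0.0, 0.645, 0.764, 0.0]
contact_force: [-0.3, -0.4, 3.9]
gripper_width: 0.378
time: 28.75
tool_pos: [0.3953, 0.2475, 0.1577]
tool_rot: [0.0, 0.645, 0.764, 0.001]
contact_force: [-0.4, -0.2, -0.7]
gripper_width: 0.379
[ 0.4838 -0.0669  0.    ]
t 28.80 pos [0.3945 0.2472 0.1563] yaw 1.7403 z-axis [-0.0012 -0.0001 -1.    ] F [-0.2913 -0.7445 -0.8415] w 0.379
joints [ 0.3995 -0.2678  2.0653  0.0004  1.3452  0.2299]
delta(in 3cm units, current axes) [-10.8233   1.166    0.2084] dist mm 326.63609399229244
turn rows(5deg) [ -0.0113  -0.0102 -14.6411] deltas after turn [ -4.2433 -10.0248   0.2111]
```

View pics/s11.png

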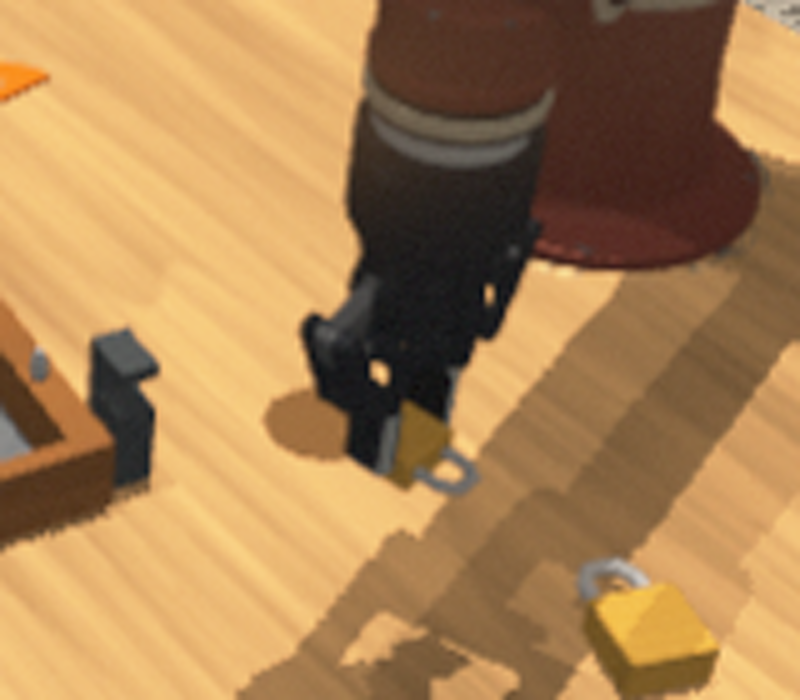

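The padlock is held. Turn it and carry it to compartment (-38,-48).

```bash
python3 -m crank '[{"angular":[0,0,-1],"delta_pos":[0,0,0],"gripper":0},{"angular":[0,0,-1],"delta_pos":[0,0,0],"gripper":0},{"angular":[0,0,-1],"delta_pos":[0,0,0],"gripper":0},{"angular":[0,0,-1],"delta_pos":[0,0,0],"gripper":0},{"angular":[0,0,-1],"delta_pos":[0,0,0],"gripper":0},{"angular":[0,0,-1],"delta_pos":[0,0,0],"gripper":0},{"angular":[0,0,-1],"delta_pos":[0,0,0],"gripper":0},{"angular":[0,0,-1],"delta_pos":[0,0,0],"gripper":0},{"angular":[0,0,-1],"delta_pos":[0,0,0],"gripper":0},{"angular":[0,0,-1],"delta_pos":[0,0,0],"gripper":0},{"angular":[0,0,-1],"delta_pos":[0,0,0],"gripper":0},{"angular":[0,0,-1],"delta_pos":[0,0,0],"gripper":0}]'
python3 -m crank '[{"angular":[0,0,-1],"delta_pos":[0,0,0],"gripper":0},{"angular":[0,0,-1],"delta_pos":[0,0,0],"gripper":0},{"angular":[0,0,-0.64],"delta_pos":[0,0,0],"gripper":0},{"angular":[0,0,0],"delta_pos":[0,-0.8,0],"gripper":0},{"angular":[0,0,0],"delta_pos":[-0.4,-0.9,0],"gripper":0},{"angular":[0,0,0],"delta_pos":[-0.4,-0.9,0],"gripper":0},{"angular":[0,0,0],"delta_pos":[-0.4,-0.9,0],"gripper":0},{"angular":[0,0,0],"delta_pos":[-0.4,-0.9,0],"gripper":0},{"angular":[0,0,0],"delta_pos":[-0.4,-0.9,0],"gripper":0},{"angular":[0,0,0],"delta_pos":[-0.4,-0.9,0],"gripper":0}]'
python3 - <<'E'
from h import *
go(cw(-.038+.011,-.048,.1),3.018)
E
```

```text
time: 30.3
tool_pos: [0.3936, 0.2468, 0.1544]
tool_rot: [-0.002, 0.175, 0.985, -0.001]
contact_force: [-0.1, -0.7, -1.4]
gripper_width: 0.378
time: 31.55
tool_pos: [0.4423, 0.053, 0.1546]
tool_rot: [-0.002, 0.062, 0.998, 0.0]
contact_force: [-0.4, -0.1, -2.1]
gripper_width: 0.38
t 31.55 pos [0.4423 0.053  0.1546] yaw 3.0178 z-axis [-0.0044  0.0003 -1.    ] F [-0.3598 -0.1269 -2.09  ] w 0.380
joints [-0.0482 -0.3203  2.1096  0.0001  1.3567 -1.4952]
delta(in 3cm units, current axes) [-1.8741 -3.7938  1.8112] dist mm 138.08262906848415
turn rows(5deg) [-0.0029 -0.0509 -0.0027] deltas after turn [-1.8651 -3.7947  1.8185]
```

```bash
python3 -m crank '[{"angular":[0,0,0],"delta_pos":[-0.4,-0.9,0],"gripper":0},{"angular":[0,0,0],"delta_pos":[-0.5,-0.9,0],"gripper":0},{"angular":[0,0,0],"delta_pos":[-0.5,-0.9,0],"gripper":0},{"angular":[0,0,0],"delta_pos":[-0.4,-0.8,0],"gripper":0},{"angular":[0,0,0],"delta_pos":[-0.05,-0.2,0.6],"gripper":0},{"angular":[0,0,0],"delta_pos":[0,0,0.8],"gripper":0},{"angular":[0,0,0],"delta_pos":[0,0,0.5],"gripper":0},{"angular":[0,0,0],"delta_pos":[0,0,0],"gripper":0}]'
python3 - <<'E'
from h import *
go(cw(-.038+.011,-.048,.031),3.018)
for n in("scene","top"):
    f=grab_frame(n)
    crop(n,f,*((180,130,160,140) if n=="scene" else (240,140,120,100)),5,"v12"+n)
E
```

```text
time: 32.55
tool_pos: [0.4826, -0.0621, 0.0969]
tool_rot: [-0.003, 0.062, 0.998, 0.001]
contact_force: [-0.2, -0.2, -1.2]
gripper_width: 0.377
t 32.55 pos [ 0.4826 -0.0621  0.0969] yaw 3.0185 z-axis [-0.0059  0.0017 -1.    ] F [-0.1544 -0.2183 -1.1897] w 0.377
joints [-0.281  -0.1325  2.0574 -0.      1.2228 -1.7287]
delta(in 3cm units, current axes) [-0.0718 -0.1575  2.1957] dist mm 66.07590877087914
turn rows(5deg) [ 0.0109 -0.07    0.0058] deltas after turn [-0.0584 -0.1554  2.1963]
```

View pics/v12scene.png

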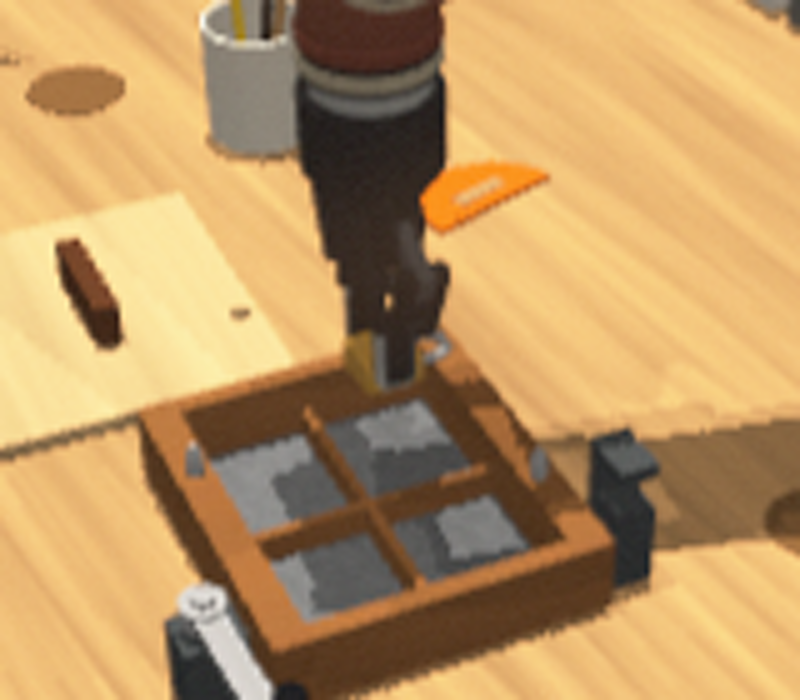

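```bash
python3 -m crank '[{"angular":[0,0,0],"delta_pos":[-0.05,-0.15,0.4],"gripper":0},{"angular":[0,0,0],"delta_pos":[0,0,0.5],"gripper":0},{"angular":[0,0,0],"delta_pos":[0,0,0.5],"gripper":0},{"angular":[0,0,0],"delta_pos":[0,0,0.4],"gripper":0},{"angular":[0,0,0],"delta_pos":[0,0,0.2],"gripper":0},{"angular":[0,0,0],"delta_pos":[0,0,0.1],"gripper":0},{"angular":[0,0,0],"delta_pos":[0,0,0],"gripper":0},{"angular":[0,0,0],"delta_pos":[0,0,0],"gripper":0}]'
python3 - <<'E'
from h import *
go(cw(-.038+.011,-.048,.029),3.018)
E
```

```text
time: 33.65
tool_pos: [0.4859, -0.0679, 0.0372]
tool_rot: [0.0, 0.062, 0.998, -0.0]
contact_force: [0.4, -0.6, -0.6]
gripper_width: 0.375
t 33.65 pos [ 0.4859 -0.0679  0.0372] yaw 3.0179 z-axis [ 0.0002 -0.0002 -1.    ] F [ 0.4277 -0.6401 -0.5575] w 0.375
joints [-0.2905 -0.0312  2.0779 -0.0002  1.0946 -1.7375]
delta(in 3cm units, current axes) [0.0752 0.0234 0.2727] dist mm 8.516209846413437
turn rows(5deg) [-0.0025  0.0021 -0.0012] deltas after turn [0.0752 0.0233 0.2727]
```

```bash
python3 -m crank '[{"angular":[0,0,0],"delta_pos":[0.06,0,0.13],"gripper":0},{"angular":[0,0,0],"delta_pos":[0,0,0.07],"gripper":0},{"angular":[0,0,0],"delta_pos":[0,0,0.05],"gripper":0},{"angular":[0,0,0],"delta_pos":[0,0,0],"gripper":0},{"angular":[0,0,0],"delta_pos":[0,0,0],"gripper":0}]'
```

```text
time: 34.28
tool_pos: [0.4838, -0.0676, 0.0292]
tool_rot: [-0.0, 0.062, 0.998, 0.0]
contact_force: [-0.8, 1.1, -1.5]
gripper_width: 0.379
```

```bash
python3 -m crank '[{"angular":[0,0,0],"delta_pos":[0,0,0],"gripper":0.55},{"angular":[0,0,0],"delta_pos":[0,0,0],"gripper":0.55},{"angular":[0,0,0],"delta_pos":[0,0,0],"gripper":0.55},{"angular":[0,0,0],"delta_pos":[0,0,-0.3],"gripper":0.55},{"angular":[0,0,0],"delta_pos":[0,0,-0.8],"gripper":0.55},{"angular":[0,0,0],"delta_pos":[0,0,-1],"gripper":0.55},{"angular":[0,0,0],"delta_pos":[0,0,-1],"gripper":0.55},{"angular":[0,0,0],"delta_pos":[0,0,-1],"gripper":0.55},{"angular":[0,0,0],"delta_pos":[0,0,-1],"gripper":0.6},{"angular":[0,0,0],"delta_pos":[0,0,-0.5],"gripper":0.6}]'
python3 - <<'E'
from h import *
for n in("scene","top"):
    f=grab_frame(n); cv2.imwrite(f"pics/{n}13.png",f[:,:,::-1])
    if n=="scene":crop(n,f,180,170,160,110,5,"v13scene")
go([.3735,.3457,.2],3.04)
E
```

```text
time: 35.52
tool_pos: [0.4847, -0.0678, 0.1998]
tool_rot: [0.001, 0.062, 0.998, -0.0]
contact_force: [0.3, 0.2, 0.7]
gripper_width: 0.598
t 35.62 pos [ 0.4849 -0.0679  0.1994] yaw 3.0178 z-axis [ 0.0031 -0.0011 -1.    ] F [ 0.4328 -0.775   1.0027] w 0.605
joints [-0.2911 -0.2474  1.9745 -0.0002  1.4112 -1.7381]
delta(in 3cm units, current axes) [ 5.3872 13.2214 -0.0459] dist mm 428.30567925259015
turn rows(5deg) [-0.0084  0.0364 -0.2538] deltas after turn [ 5.0931 13.3375 -0.0195]
```

View pics/v13scene.png

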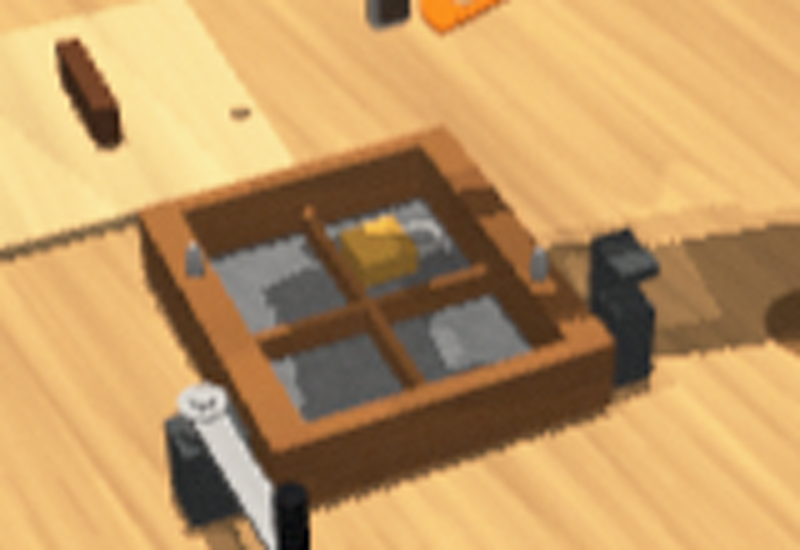

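View pics/top13.png

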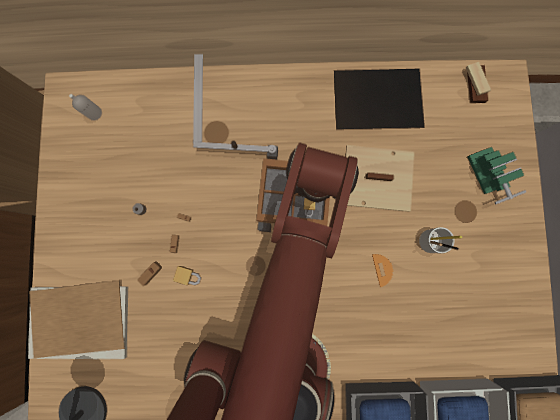

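The padlock lies flat in its compartment at v13 (385,245), and the cover, mug and protractor are untouched. The whistle is still at top (174,243).

```bash
python3 -m crank '[{"angular":[0,0,-0.25],"delta_pos":[0,0,0],"gripper":0.6},{"angular":[0,0,0],"delta_pos":[0.3,0.8,0],"gripper":0.6},{"angular":[0,0,0],"delta_pos":[0.36,0.95,0],"gripper":0.6},{"angular":[0,0,0],"delta_pos":[0.36,0.95,0],"gripper":0.6},{"angular":[0,0,0],"delta_pos":[0.36,0.95,0],"gripper":0.6},{"angular":[0,0,0],"delta_pos":[0.36,0.95,0],"gripper":0.6},{"angular":[0,0,0],"delta_pos":[0.36,0.95,0],"gripper":0.6},{"angular":[0,0,0],"delta_pos":[0.36,0.95,0],"gripper":0.6},{"angular":[0,0,0],"delta_pos":[0.36,0.95,0],"gripper":0.6},{"angular":[0,0,0],"delta_pos":[0.36,0.95,0],"gripper":0.6},{"angular":[0,0,0],"delta_pos":[0.36,0.95,0],"gripper":0.6},{"angular":[0,0,0],"delta_pos":[0.36,0.95,0],"gripper":0.6}]'
python3 -m crank '[{"angular":[0,0,0],"delta_pos":[0.36,0.95,0],"gripper":0.6},{"angular":[0,0,0],"delta_pos":[0.36,0.95,0],"gripper":0.6},{"angular":[0,0,0],"delta_pos":[0.36,0.95,0],"gripper":0.6},{"angular":[0,0,0],"delta_pos":[0.1,0.2,0],"gripper":0.6},{"angular":[0,0,0],"delta_pos":[0,0,0.7],"gripper":0.6},{"angular":[0,0,0],"delta_pos":[0,0,0.8],"gripper":0.6},{"angular":[0,0,0],"delta_pos":[0,0,0.8],"gripper":0.6},{"angular":[0,0,0],"delta_pos":[0,0,0.8],"gripper":0.6},{"angular":[0,0,0],"delta_pos":[0,0,0.6],"gripper":0.6},{"angular":[0,0,0],"delta_pos":[0,0,0],"gripper":0.6},{"angular":[0,0,0],"delta_pos":[0,0,0],"gripper":0.6}]'
python3 - <<'E'
from h import *
for n in("scene","top"):
    f=grab_frame(n)
    if n=="scene":crop(n,f,320,220,160,110,5,"v14scene")
    else: crop(n,f,130,190,130,110,5,"v14top")
go([.3735,.3457,.021],3.04)
E
```

```text
time: 37.12
tool_pos: [0.3977, 0.2523, 0.1952]
tool_rot: [-0.002, 0.051, 0.999, -0.001]
contact_force: [-0.6, 0.5, 1.1]
gripper_width: 0.6
time: 38.5
tool_pos: [0.3734, 0.3465, 0.087]
tool_rot: [-0.0, 0.051, 0.999, 0.0]
contact_force: [0.9, -0.1, -0.3]
gripper_width: 0.6
t 38.60 pos [0.3737 0.3468 0.0875] yaw 3.0397 z-axis [ 0.001   0.0013 -1.    ] F [0.2857 0.3366 0.9592] w 0.599
joints [ 0.6018 -0.0654  2.0131  0.0006  1.1924 -0.8673]
delta(in 3cm units, current axes) [ 0.0041 -0.0414  2.218 ] dist mm 66.55163659700158
turn rows(5deg) [ 0.0158  0.0095 -0.0036] deltas after turn [ 0.0023 -0.0383  2.2181]
```

View pics/v14scene.png

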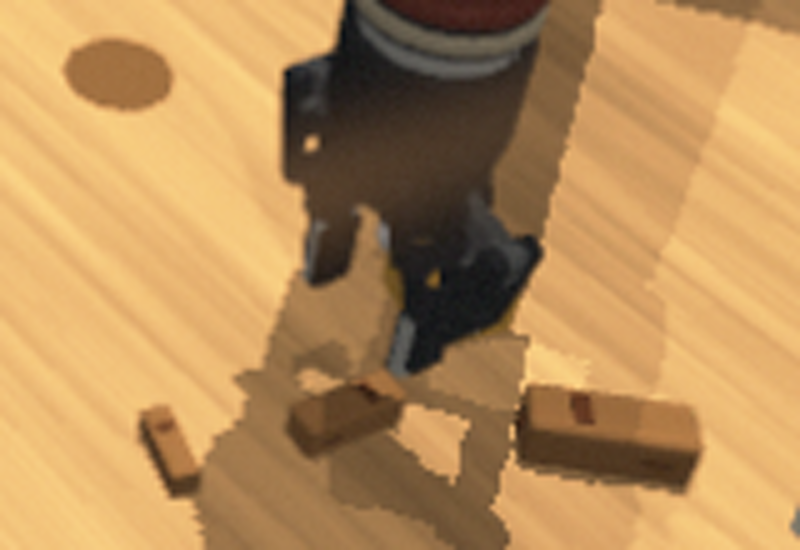

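View pics/v14top.png

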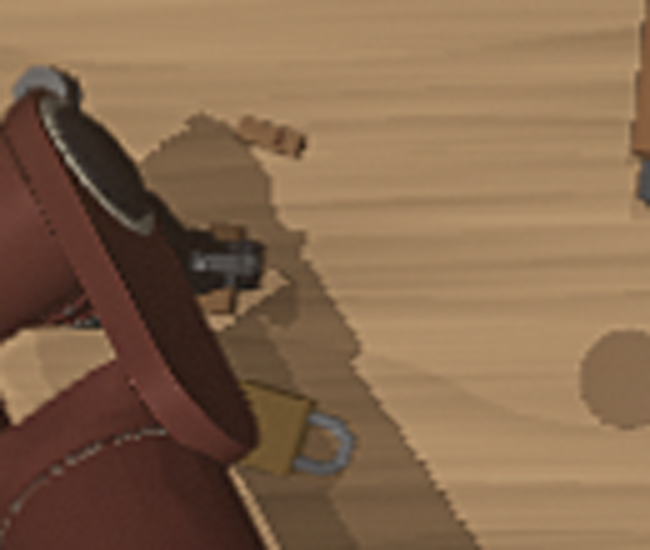

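```bash
python3 -m crank '[{"angular":[0,0,0],"delta_pos":[0,-0.04,0.6],"gripper":0.6},{"angular":[0,0,0],"delta_pos":[0,0,0.7],"gripper":0.6},{"angular":[0,0,0],"delta_pos":[0,0,0.5],"gripper":0.6},{"angular":[0,0,0],"delta_pos":[0,0,0.4],"gripper":0.6},{"angular":[0,0,0],"delta_pos":[0,0,0],"gripper":0.6},{"angular":[0,0,0],"delta_pos":[0,0,0],"gripper":0},{"angular":[0,0,0],"delta_pos":[0,0,0],"gripper":0},{"angular":[0,0,0],"delta_pos":[0,0,0],"gripper":0},{"angular":[0,0,0],"delta_pos":[0,0,0],"gripper":0},{"angular":[0,0,0],"delta_pos":[0,0,0],"gripper":0}]'
python3 -m crank '[{"angular":[0,0,0],"delta_pos":[0,0,-0.3],"gripper":0},{"angular":[0,0,0],"delta_pos":[0,0,-0.7],"gripper":0},{"angular":[0,0,0],"delta_pos":[0,0,-1],"gripper":0},{"angular":[0,0,0],"delta_pos":[0,0,-1],"gripper":0},{"angular":[0,0,0],"delta_pos":[0,0,-1],"gripper":0},{"angular":[0,0,0],"delta_pos":[0,0,-0.5],"gripper":0},{"angular":[0,0,0],"delta_pos":[0,0,0],"gripper":0}]'
python3 - <<'E'
from h import *
f=grab_frame("scene");crop("scene",f,300,180,160,140,5,"s15")
go(cw(.038,.048,.16),3.018)
E
```

```text
time: 39.85
tool_pos: [0.3735, 0.3458, 0.0214]
tool_rot: [0.0, 0.051, 0.999, 0.001]
contact_force: [1.1, 0.2, 6.1]
gripper_width: 0.22
time: 40.72
tool_pos: [0.3732, 0.3455, 0.1562]
tool_rot: [0.0, 0.051, 0.999, 0.001]
contact_force: [0.3, 0.4, -0.8]
gripper_width: 0.215
t 40.77 pos [0.3726 0.345  0.1548] yaw 3.0397 z-axis [-0.0013 -0.0002 -1.    ] F [ 0.2898 -0.7406 -0.2289] w 0.217
joints [ 0.6001 -0.1538  1.9719  0.0006  1.3247 -0.869 ]
delta(in 3cm units, current axes) [ -7.32   -10.1293  -0.1788] dist mm 374.9602516746504
turn rows(5deg) [-0.0042 -0.0144  0.2486] deltas after turn [-7.5383 -9.968  -0.1732]
```

View pics/s15.png

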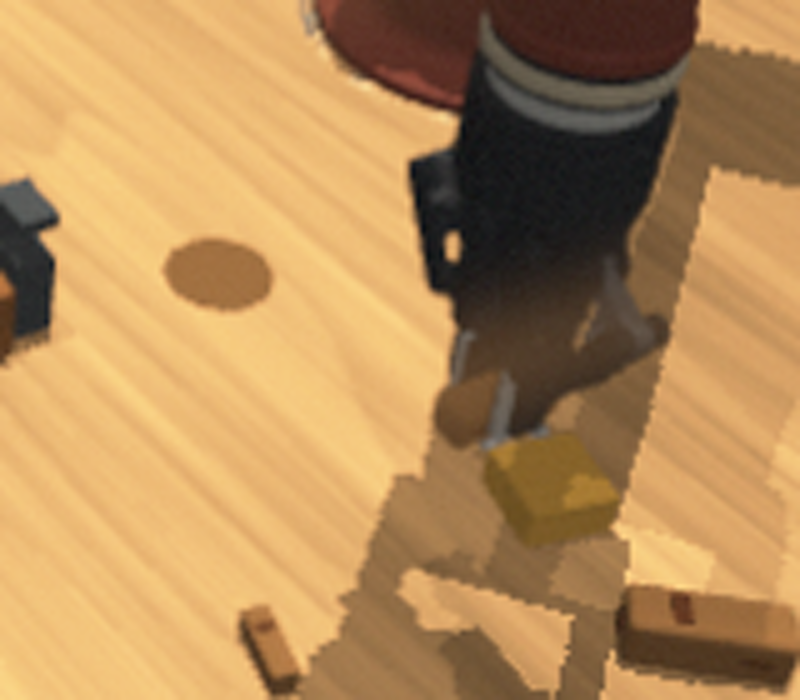

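```bash
python3 -m crank '[{"angular":[0,0,0.25],"delta_pos":[0,0,0],"gripper":0},{"angular":[0,0,0],"delta_pos":[-0.5,-0.6,0],"gripper":0},{"angular":[0,0,0],"delta_pos":[-0.68,-0.9,0],"gripper":0},{"angular":[0,0,0],"delta_pos":[-0.68,-0.9,0],"gripper":0},{"angular":[0,0,0],"delta_pos":[-0.68,-0.9,0],"gripper":0},{"angular":[0,0,0],"delta_pos":[-0.68,-0.9,0],"gripper":0},{"angular":[0,0,0],"delta_pos":[-0.68,-0.9,0],"gripper":0},{"angular":[0,0,0],"delta_pos":[-0.68,-0.9,0],"gripper":0},{"angular":[0,0,0],"delta_pos":[-0.68,-0.9,0],"gripper":0},{"angular":[0,0,0],"delta_pos":[-0.68,-0.9,0],"gripper":0},{"angular":[0,0,0],"delta_pos":[-0.68,-0.9,0],"gripper":0},{"angular":[0,0,0],"delta_pos":[-0.68,-0.9,0],"gripper":0}]'
python3 -m crank '[{"angular":[0,0,0],"delta_pos":[-0.3,-0.4,0],"gripper":0},{"angular":[0,0,0],"delta_pos":[0,0,0.3],"gripper":0},{"angular":[0,0,0],"delta_pos":[0,0,0.6],"gripper":0},{"angular":[0,0,0],"delta_pos":[0,0,0.6],"gripper":0},{"angular":[0,0,0],"delta_pos":[0,0,0.4],"gripper":0},{"angular":[0,0,0],"delta_pos":[0,0,0],"gripper":0},{"angular":[0,0,0],"delta_pos":[0,0,0],"gripper":0}]'
python3 - <<'E'
from h import *
f=grab_frame("scene");crop("scene",f,180,150,160,120,5,"s16")
go(cw(.038,.048,.0285),3.018)
E
```

```text
time: 42.28
tool_pos: [0.5542, 0.0314, 0.1534]
tool_rot: [-0.002, 0.062, 0.998, 0.0]
contact_force: [0.2, -0.1, -0.0]
gripper_width: 0.213
time: 43.15
tool_pos: [0.5624, 0.0194, 0.0985]
tool_rot: [-0.0, 0.062, 0.998, -0.0]
contact_force: [-0.7, 0.2, -0.6]
gripper_width: 0.217
t 43.20 pos [0.5626 0.0194 0.0989] yaw 3.0180 z-axis [ 0.0006 -0.0001 -1.    ] F [0.7458 0.1346 0.0295] w 0.216
joints [-0.0978  0.0463  1.881  -0.      1.2137 -1.545 ]
delta(in 3cm units, current axes) [0.0878 0.0231 2.3462] dist mm 70.4383473012904
turn rows(5deg) [-0.      0.0067 -0.0001] deltas after turn [0.0865 0.0231 2.3462]
```

View pics/s16.png

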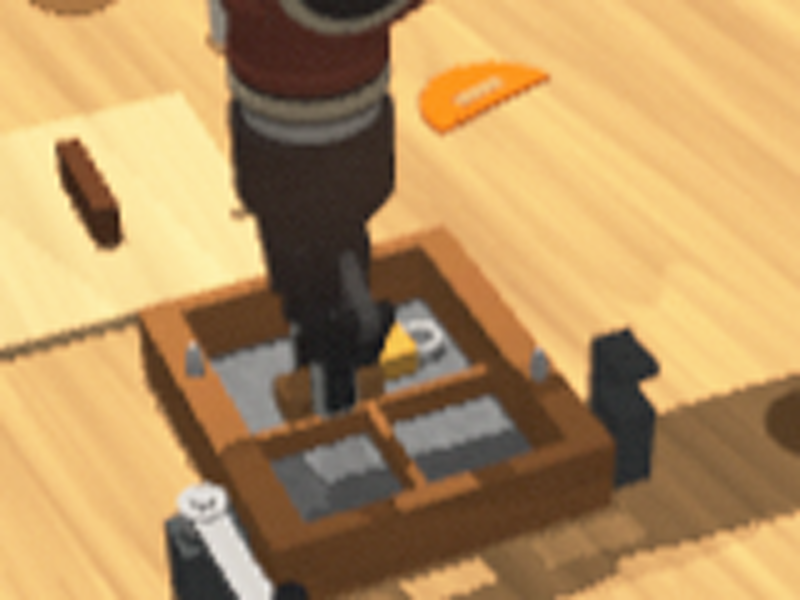

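```bash
python3 -m crank '[{"angular":[0,0,0],"delta_pos":[0.08,0.02,0.4],"gripper":0},{"angular":[0,0,0],"delta_pos":[0,0,0.6],"gripper":0},{"angular":[0,0,0],"delta_pos":[0,0,0.6],"gripper":0},{"angular":[0,0,0],"delta_pos":[0,0,0.4],"gripper":0},{"angular":[0,0,0],"delta_pos":[0,0,0.2],"gripper":0},{"angular":[0,0,0],"delta_pos":[0,0,0.1],"gripper":0},{"angular":[0,0,0],"delta_pos":[0,0,0],"gripper":0},{"angular":[0,0,0],"delta_pos":[0,0,0],"gripper":0}]'
```

```text
time: 44.2
tool_pos: [0.5602, 0.0202, 0.0298]
tool_rot: [0.0, 0.062, 0.998, -0.0]
contact_force: [0.1, 0.4, -0.7]
gripper_width: 0.217
```

```bash
python3 -m crank '[{"angular":[0,0,0],"delta_pos":[0,0,0.04],"gripper":0},{"angular":[0,0,0],"delta_pos":[0,0,0],"gripper":0.45},{"angular":[0,0,0],"delta_pos":[0,0,0],"gripper":0.45},{"angular":[0,0,0],"delta_pos":[0,0,0],"gripper":0.45},{"angular":[0,0,0],"delta_pos":[0,0,-0.3],"gripper":0.45},{"angular":[0,0,0],"delta_pos":[0,0,-0.8],"gripper":0.45},{"angular":[0,0,0],"delta_pos":[0,0,-1],"gripper":0.45},{"angular":[0,0,0],"delta_pos":[0,0,-1],"gripper":0.45},{"angular":[0,0,0],"delta_pos":[0,0,-1],"gripper":0.45},{"angular":[0,0,0],"delta_pos":[0,0,-1],"gripper":0.7},{"angular":[0,0,0],"delta_pos":[0,0,-0.5],"gripper":0.7},{"angular":[0,0,0],"delta_pos":[0,0,0],"gripper":0.7}]'
python3 - <<'E'
from h import *
for n in("scene","top"):
    f=grab_frame(n); cv2.imwrite(f"pics/{n}17.png",f[:,:,::-1])
    if n=="scene":crop(n,f,180,170,160,110,5,"v17scene")
go([.4815,.4537,.2],3.018)
E
```

```text
time: 45.7
tool_pos: [0.5605, 0.0202, 0.1973]
tool_rot: [0.001, 0.062, 0.998, -0.0]
contact_force: [0.5, 0.7, -0.5]
gripper_width: 0.7
t 45.80 pos [0.5592 0.0203 0.1947] yaw 3.0179 z-axis [-0.0026  0.0003 -1.    ] F [0.2474 0.2705 0.2484] w 0.702
joints [-0.0967 -0.0623  1.8183  0.      1.3882 -1.5438]
delta(in 3cm units, current axes) [ 4.3525 14.0171 -0.166 ] dist mm 440.34726019621587
turn rows(5deg) [-0.0007 -0.0302 -0.0013] deltas after turn [ 4.3505 14.0176 -0.1766]
```

View pics/v17scene.png

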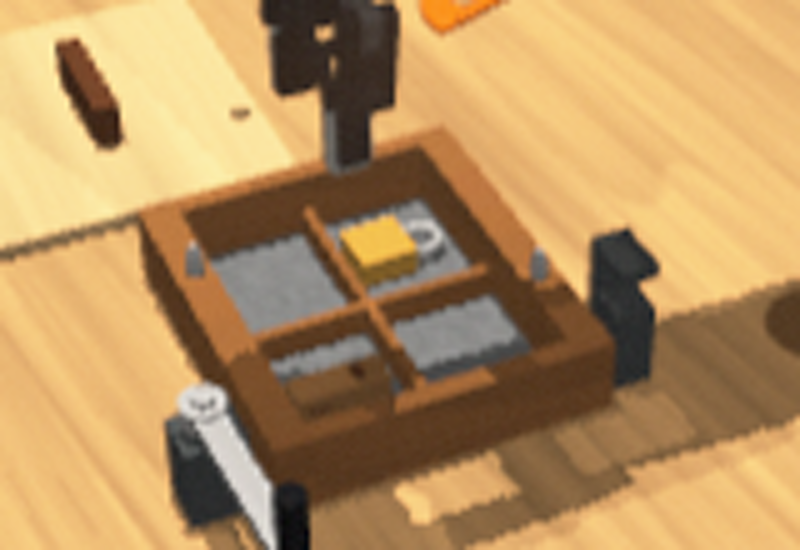

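View pics/scene17.png

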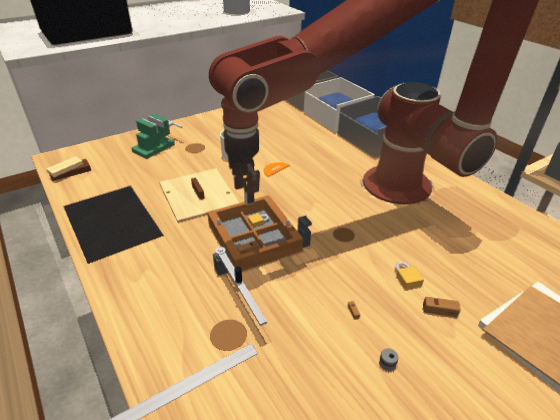

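The whistle lies in its compartment at v17 (340,385). Next the sharpener, still at scene (389,358).

```bash
python3 -m crank '[{"angular":[0,0,0],"delta_pos":[0.2,0.6,0],"gripper":0.7},{"angular":[0,0,0],"delta_pos":[0.3,0.95,0],"gripper":0.7},{"angular":[0,0,0],"delta_pos":[0.3,0.95,0],"gripper":0.7},{"angular":[0,0,0],"delta_pos":[0.3,0.95,0],"gripper":0.7},{"angular":[0,0,0],"delta_pos":[0.3,0.95,0],"gripper":0.7},{"angular":[0,0,0],"delta_pos":[0.3,0.95,0],"gripper":0.7},{"angular":[0,0,0],"delta_pos":[0.3,0.95,0],"gripper":0.7},{"angular":[0,0,0],"delta_pos":[0.3,0.95,0],"gripper":0.7},{"angular":[0,0,0],"delta_pos":[0.3,0.95,0],"gripper":0.7},{"angular":[0,0,0],"delta_pos":[0.3,0.95,0],"gripper":0.7},{"angular":[0,0,0],"delta_pos":[0.3,0.95,0],"gripper":0.7},{"angular":[0,0,0],"delta_pos":[0.3,0.95,0],"gripper":0.7}]'
python3 -m crank '[{"angular":[0,0,0],"delta_pos":[0.3,0.95,0],"gripper":0.75},{"angular":[0,0,0],"delta_pos":[0.3,0.95,0],"gripper":0.75},{"angular":[0,0,0],"delta_pos":[0.25,0.9,0],"gripper":0.75},{"angular":[0,0,0],"delta_pos":[0,0.2,0],"gripper":0.75},{"angular":[0,0,0],"delta_pos":[0,0,0.7],"gripper":0.75},{"angular":[0,0,0],"delta_pos":[0,0,0.8],"gripper":0.75},{"angular":[0,0,0],"delta_pos":[0,0,0.8],"gripper":0.75},{"angular":[0,0,0],"delta_pos":[0,0,0.8],"gripper":0.75},{"angular":[0,0,0],"delta_pos":[0,0,0.4],"gripper":0.75},{"angular":[0,0,0],"delta_pos":[0,0,0],"gripper":0.75},{"angular":[0,0,0],"delta_pos":[0,0,0],"gripper":0.75}]'
python3 - <<'E'
from h import *
for n in("scene","top"):
    f=grab_frame(n)
    if n=="scene":crop(n,f,320,270,150,110,5,"v18scene")
    else: crop(n,f,90,160,130,110,5,"v18top")
go([.4815,.4537,.024],3.018)
E
```

```text
time: 47.3
tool_pos: [0.4948, 0.3638, 0.1945]
tool_rot: [-0.002, 0.061, 0.998, -0.0]
contact_force: [-0.6, -0.3, 0.2]
gripper_width: 0.705
time: 48.68
tool_pos: [0.4828, 0.4548, 0.0919]
tool_rot: [0.0, 0.062, 0.998, 0.0]
contact_force: [0.3, 0.2, 1.0]
gripper_width: 0.752
t 48.77 pos [0.483  0.4551 0.0925] yaw 3.0177 z-axis [ 0.0011  0.0015 -1.    ] F [ 0.1333 -0.85    0.0705] w 0.749
joints [ 0.6433  0.2749  1.6355  0.0006  1.2294 -0.8038]
delta(in 3cm units, current axes) [ 0.0459 -0.0547  2.2831] dist mm 68.52495365794803
turn rows(5deg) [ 0.0187  0.0101 -0.0032] deltas after turn [ 0.0439 -0.0509  2.2832]
```

View pics/v18scene.png

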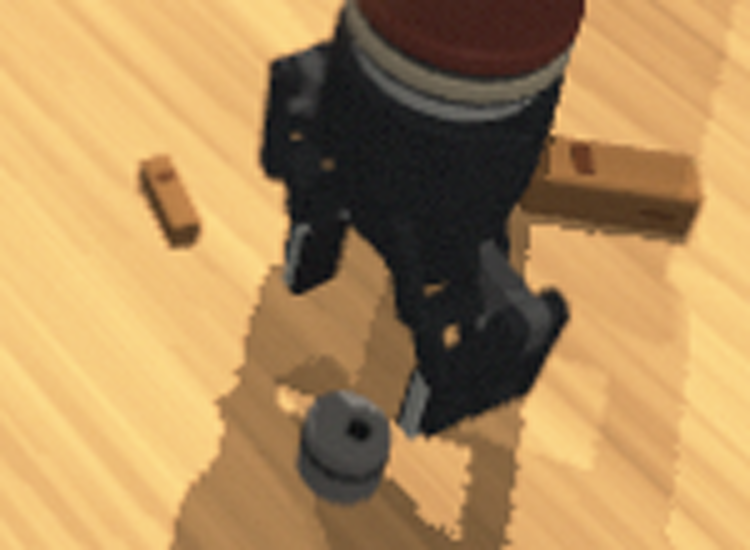

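View pics/v18top.png

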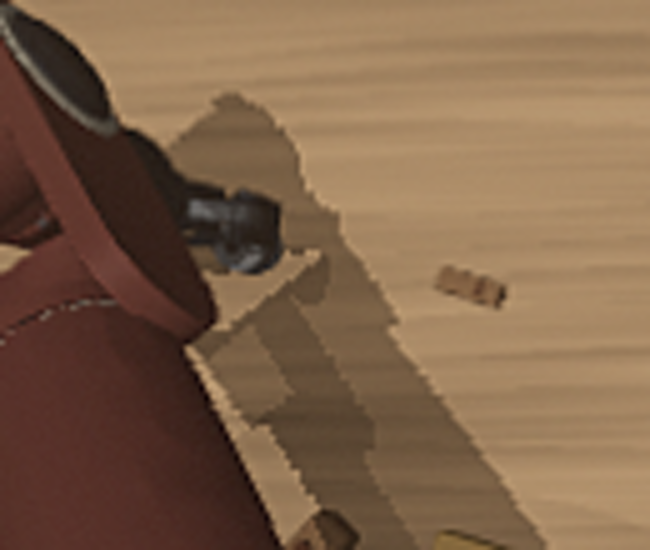

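```bash
python3 -m crank '[{"angular":[0,0,0],"delta_pos":[0.04,-0.05,0.6],"gripper":0.75},{"angular":[0,0,0],"delta_pos":[0,0,0.7],"gripper":0.75},{"angular":[0,0,0],"delta_pos":[0,0,0.6],"gripper":0.75},{"angular":[0,0,0],"delta_pos":[0,0,0.4],"gripper":0.75},{"angular":[0,0,0],"delta_pos":[0,0,0],"gripper":0.75},{"angular":[0,0,0],"delta_pos":[0,0,0],"gripper":0},{"angular":[0,0,0],"delta_pos":[0,0,0],"gripper":0},{"angular":[0,0,0],"delta_pos":[0,0,0],"gripper":0},{"angular":[0,0,0],"delta_pos":[0,0,0],"gripper":0},{"angular":[0,0,0],"delta_pos":[0,0,0],"gripper":0}]'
python3 -m crank '[{"angular":[0,0,0],"delta_pos":[0,0,-0.3],"gripper":0},{"angular":[0,0,0],"delta_pos":[0,0,-0.7],"gripper":0},{"angular":[0,0,0],"delta_pos":[0,0,-1],"gripper":0},{"angular":[0,0,0],"delta_pos":[0,0,-1],"gripper":0},{"angular":[0,0,0],"delta_pos":[0,0,-1],"gripper":0},{"angular":[0,0,0],"delta_pos":[0,0,-0.7],"gripper":0},{"angular":[0,0,0],"delta_pos":[0,0,0],"gripper":0}]'
python3 - <<'E'
from h import *
f=grab_frame("scene");crop("scene",f,310,230,160,140,5,"s19")
go(cw(-.038,.048,.16),3.018)
E
```

```text
time: 50.02
tool_pos: [0.4816, 0.4539, 0.0234]
tool_rot: [0.001, 0.062, 0.998, 0.001]
contact_force: [0.1, 0.7, 5.7]
gripper_width: 0.374
time: 50.9
tool_pos: [0.482, 0.4541, 0.166]
tool_rot: [0.001, 0.062, 0.998, 0.002]
contact_force: [-0.0, -0.3, 0.3]
gripper_width: 0.375
t 50.95 pos [0.4811 0.4534 0.1638] yaw 3.0178 z-axis [ 0.0002  0.0009 -1.    ] F [-0.7665  0.0727 -0.3283] w 0.375
joints [ 0.643   0.1976  1.5989  0.0006  1.3443 -0.8041]
delta(in 3cm units, current axes) [ -1.8612 -14.0005   0.1149] dist mm 423.72352872451006
turn rows(5deg) [ 0.0103  0.0015 -0.0019] deltas after turn [ -1.8589 -14.0007   0.1272]
```

View pics/s19.png

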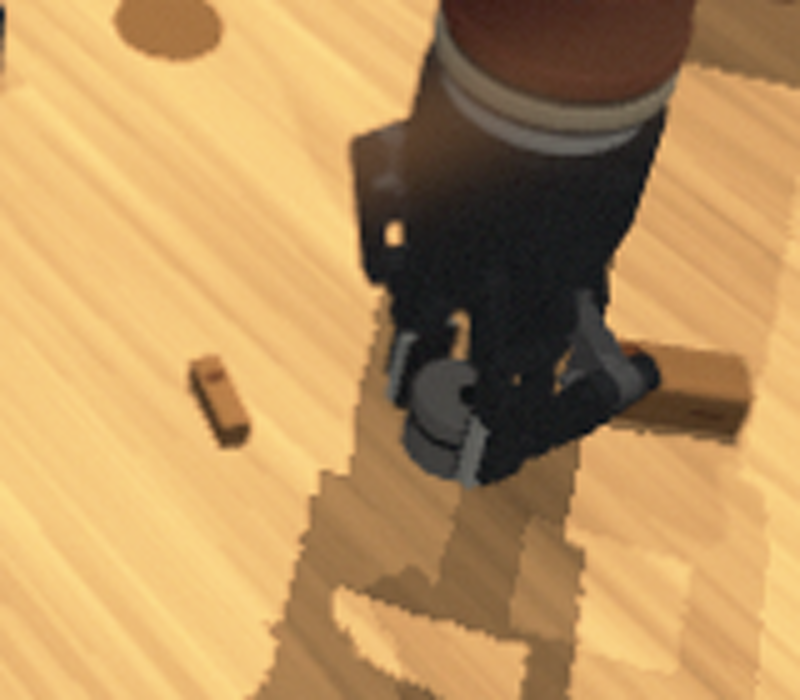

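```bash
python3 -m crank '[{"angular":[0,0,0],"delta_pos":[-0.1,-0.6,0],"gripper":0},{"angular":[0,0,0],"delta_pos":[-0.13,-0.95,0],"gripper":0},{"angular":[0,0,0],"delta_pos":[-0.13,-0.95,0],"gripper":0},{"angular":[0,0,0],"delta_pos":[-0.13,-0.95,0],"gripper":0},{"angular":[0,0,0],"delta_pos":[-0.13,-0.95,0],"gripper":0},{"angular":[0,0,0],"delta_pos":[-0.13,-0.95,0],"gripper":0},{"angular":[0,0,0],"delta_pos":[-0.13,-0.95,0],"gripper":0},{"angular":[0,0,0],"delta_pos":[-0.13,-0.95,0],"gripper":0},{"angular":[0,0,0],"delta_pos":[-0.13,-0.95,0],"gripper":0},{"angular":[0,0,0],"delta_pos":[-0.13,-0.95,0],"gripper":0},{"angular":[0,0,0],"delta_pos":[-0.13,-0.95,0],"gripper":0},{"angular":[0,0,0],"delta_pos":[-0.13,-0.95,0],"gripper":0}]'
python3 -m crank '[{"angular":[0,0,0],"delta_pos":[-0.13,-0.95,0],"gripper":0},{"angular":[0,0,0],"delta_pos":[-0.13,-0.95,0],"gripper":0},{"angular":[0,0,0],"delta_pos":[-0.05,-0.8,0],"gripper":0},{"angular":[0,0,0],"delta_pos":[0,-0.25,0],"gripper":0},{"angular":[0,0,0],"delta_pos":[0,0,0.4],"gripper":0},{"angular":[0,0,0],"delta_pos":[0,0,0.8],"gripper":0},{"angular":[0,0,0],"delta_pos":[0,0,0.8],"gripper":0},{"angular":[0,0,0],"delta_pos":[0,0,0.3],"gripper":0},{"angular":[0,0,0],"delta_pos":[0,0,0],"gripper":0},{"angular":[0,0,0],"delta_pos":[0,0,0],"gripper":0}]'
python3 - <<'E'
from h import *
f=grab_frame("scene");crop("scene",f,180,150,160,120,5,"s20")
go(cw(-.038,.048,.0305),3.018)
E
```

```text
time: 52.45
tool_pos: [0.484, 0.1168, 0.161]
tool_rot: [-0.002, 0.062, 0.998, -0.0]
contact_force: [0.5, 0.4, -0.2]
gripper_width: 0.375
time: 53.7
tool_pos: [0.4845, 0.0299, 0.0949]
tool_rot: [0.0, 0.062, 0.998, 0.0]
contact_force: [-0.2, -0.1, -0.0]
gripper_width: 0.376
t 53.75 pos [0.4846 0.0297 0.0951] yaw 3.0181 z-axis [ 0.0011 -0.0001 -1.    ] F [0.0677 0.246  1.0472] w 0.376
joints [-0.0921 -0.1376  2.0654  0.      1.2127 -1.5395]
delta(in 3cm units, current axes) [-0.0006 -0.0009  2.1521] dist mm 64.5624972285921
turn rows(5deg) [0.0008 0.0127 0.0011] deltas after turn [-0.0029 -0.0008  2.1521]
```

View pics/s20.png

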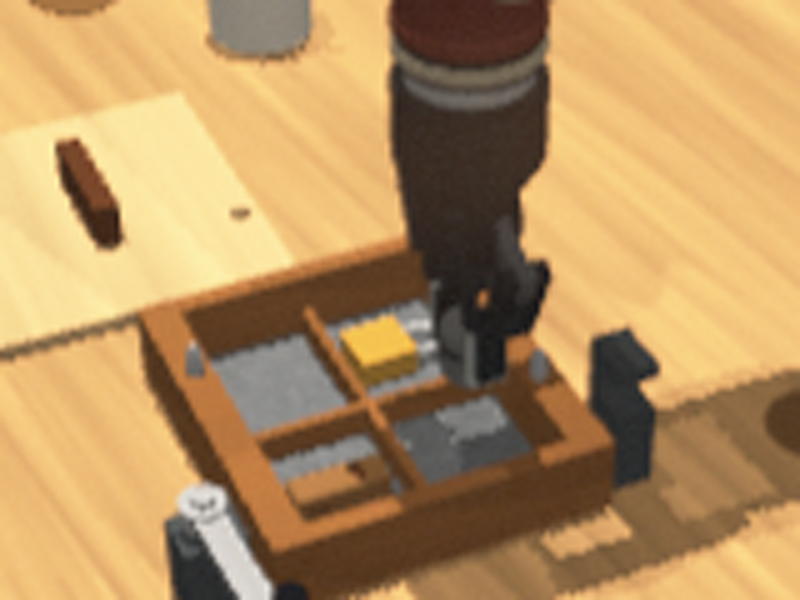

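```bash
python3 -m crank '[{"angular":[0,0,0],"delta_pos":[0,0,0.4],"gripper":0},{"angular":[0,0,0],"delta_pos":[0,0,0.6],"gripper":0},{"angular":[0,0,0],"delta_pos":[0,0,0.6],"gripper":0},{"angular":[0,0,0],"delta_pos":[0,0,0.3],"gripper":0},{"angular":[0,0,0],"delta_pos":[0,0,0.15],"gripper":0},{"angular":[0,0,0],"delta_pos":[0,0,0.08],"gripper":0},{"angular":[0,0,0],"delta_pos":[0,0,0],"gripper":0},{"angular":[0,0,0],"delta_pos":[0,0,0],"gripper":0}]'
```

```text
time: 54.75
tool_pos: [0.4842, 0.0296, 0.0306]
tool_rot: [0.0, 0.062, 0.998, -0.0]
contact_force: [-0.5, -0.7, -0.7]
gripper_width: 0.376
```

```bash
python3 -m crank '[{"angular":[0,0,0],"delta_pos":[0,0,0.02],"gripper":0},{"angular":[0,0,0],"delta_pos":[0,0,0],"gripper":0.55},{"angular":[0,0,0],"delta_pos":[0,0,0],"gripper":0.55},{"angular":[0,0,0],"delta_pos":[0,0,0],"gripper":0.55},{"angular":[0,0,0],"delta_pos":[0,0,-0.3],"gripper":0.55},{"angular":[0,0,0],"delta_pos":[0,0,-0.8],"gripper":0.55},{"angular":[0,0,0],"delta_pos":[0,0,-1],"gripper":0.55},{"angular":[0,0,0],"delta_pos":[0,0,-1],"gripper":0.55},{"angular":[0,0,0],"delta_pos":[0,0,-1],"gripper":0.55},{"angular":[0,0,0],"delta_pos":[0,0,-1],"gripper":0.6},{"angular":[0,0,0],"delta_pos":[0,0,-0.7],"gripper":0.6},{"angular":[0,0,0],"delta_pos":[0,0,0],"gripper":0.6}]'
python3 - <<'E'
from h import *
f=grab_frame("scene");cv2.imwrite("pics/sc21.png",f[:,:,::-1]);crop("scene",f,130,140,200,140,4,"s21")
go([.56,-.2815,.2],1.447)
E
```

```text
time: 56.25
tool_pos: [0.4852, 0.0296, 0.2062]
tool_rot: [0.002, 0.062, 0.998, -0.0]
contact_force: [-0.8, -0.3, -0.2]
gripper_width: 0.6
t 56.30 pos [0.4843 0.0297 0.2044] yaw 3.0179 z-axis [ 0.0012 -0.0001 -1.    ] F [ 0.8396  0.339  -0.1364] w 0.600
joints [-0.0924 -0.2621  1.9781 -0.      1.4244 -1.5395]
delta(in 3cm units, current axes) [-3.7842 -9.9812  0.1507] dist mm 320.26630205216617
turn rows(5deg) [ 0.0113  0.0107 18.0011] deltas after turn [-9.9809  3.7853  0.1464]
```

View pics/s21.png

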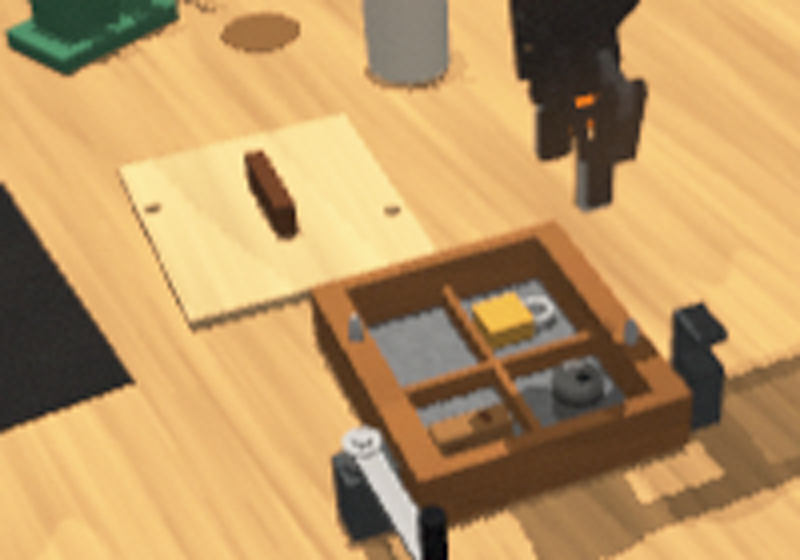

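View pics/sc21.png

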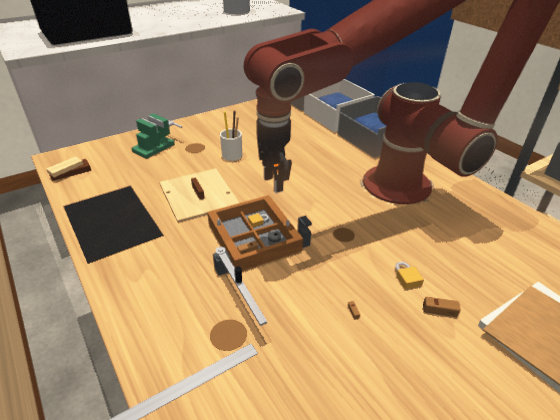

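All three things are in the case and only the decoy sizes remain on the bench. Back to the cover.

```bash
python3 -m crank '[{"angular":[0,0,0],"delta_pos":[-0.35,-0.9,0],"gripper":0.6},{"angular":[0,0,0],"delta_pos":[-0.35,-0.91,0],"gripper":0.6},{"angular":[0,0,0],"delta_pos":[-0.35,-0.91,0],"gripper":0.6},{"angular":[0,0,0],"delta_pos":[-0.35,-0.91,0],"gripper":0.6},{"angular":[0,0,0],"delta_pos":[-0.35,-0.91,0],"gripper":0.6},{"angular":[0,0,0],"delta_pos":[-0.35,-0.91,0],"gripper":0.6},{"angular":[0,0,0],"delta_pos":[-0.35,-0.91,0],"gripper":0.6},{"angular":[0,0,0],"delta_pos":[-0.35,-0.91,0],"gripper":0.6},{"angular":[0,0,0],"delta_pos":[-0.35,-0.91,0],"gripper":0.6},{"angular":[0,0,0],"delta_pos":[-0.35,-0.91,0],"gripper":0.6},{"angular":[0,0,0],"delta_pos":[-0.3,-0.9,0],"gripper":0.6}]'
python3 -m crank '[{"angular":[0,0,1],"delta_pos":[0,0,0],"gripper":0.6},{"angular":[0,0,1],"delta_pos":[0,0,0],"gripper":0.6},{"angular":[0,0,1],"delta_pos":[0,0,0],"gripper":0.6},{"angular":[0,0,1],"delta_pos":[0,0,0],"gripper":0.6},{"angular":[0,0,1],"delta_pos":[0,0,0],"gripper":0.6},{"angular":[0,0,1],"delta_pos":[0,0,0],"gripper":0.6},{"angular":[0,0,1],"delta_pos":[0,0,0],"gripper":0.6},{"angular":[0,0,1],"delta_pos":[0,0,0],"gripper":0.6},{"angular":[0,0,1],"delta_pos":[0,0,0],"gripper":0.6}]'
python3 -m crank '[{"angular":[0,0,1],"delta_pos":[0,0,0],"gripper":0.6},{"angular":[0,0,1],"delta_pos":[0,0,0],"gripper":0.6},{"angular":[0,0,1],"delta_pos":[0,0,0],"gripper":0.6},{"angular":[0,0,1],"delta_pos":[0,0,0],"gripper":0.6},{"angular":[0,0,1],"delta_pos":[0,0,0],"gripper":0.6},{"angular":[0,0,1],"delta_pos":[0,0,0],"gripper":0.6},{"angular":[0,0,1],"delta_pos":[0,0,0],"gripper":0.6},{"angular":[0,0,1],"delta_pos":[0,0,0],"gripper":0.6},{"angular":[0,0,1],"delta_pos":[0,0,0],"gripper":0.6},{"angular":[0,0,0],"delta_pos":[0,0,0],"gripper":0.6}]'
python3 - <<'E'
from h import *
go([.56,-.2815,.032],1.447)
E
```

```text
time: 57.68
tool_pos: [0.5594, -0.2823, 0.2012]
tool_rot: [-0.002, 0.062, 0.998, 0.001]
contact_force: [-0.7, -0.0, 0.1]
gripper_width: 0.599
time: 58.8
tool_pos: [0.5592, -0.2813, 0.2012]
tool_rot: [-0.002, 0.44, 0.898, 0.0]
contact_force: [-0.3, -0.0, -0.0]
gripper_width: 0.603
time: 60.05
tool_pos: [0.5593, -0.2814, 0.2015]
tool_rot: [-0.002, 0.749, 0.662, -0.001]
contact_force: [0.5, -0.7, 0.2]
gripper_width: 0.598
t 60.05 pos [ 0.5593 -0.2814  0.2015] yaw 1.4480 z-axis [-0.0033  0.0017 -1.    ] F [ 0.489  -0.7476  0.2292] w 0.598
joints [-0.5847  0.0895  1.6533 -0.0004  1.4024 -0.4619]
delta(in 3cm units, current axes) [-0.0084  0.0434  5.65  ] dist mm 169.50538032338468
turn rows(5deg) [-0.0398 -0.0143  0.0118] deltas after turn [-0.0013  0.0238  5.6501]
```

```bash
python3 -m crank '[{"angular":[0,0,0],"delta_pos":[0,0.02,0.7],"gripper":0.6},{"angular":[0,0,0],"delta_pos":[0,0,0.9],"gripper":0.6},{"angular":[0,0,0],"delta_pos":[0,0,0.9],"gripper":0.6},{"angular":[0,0,0],"delta_pos":[0,0,0.9],"gripper":0.6},{"angular":[0,0,0],"delta_pos":[0,0,0.8],"gripper":0.6},{"angular":[0,0,0],"delta_pos":[0,0,0.6],"gripper":0.6},{"angular":[0,0,0],"delta_pos":[0,0,0.4],"gripper":0.6},{"angular":[0,0,0],"delta_pos":[0,0,0.25],"gripper":0.6},{"angular":[0,0,0],"delta_pos":[0,0,0],"gripper":0.6},{"angular":[0,0,0],"delta_pos":[0,0,0],"gripper":0.6}]'
python3 - <<'E'
from h import *
go([.56,-.2815,.032],1.447)
E
```

```text
time: 61.3
tool_pos: [0.5611, -0.2823, 0.0408]
tool_rot: [0.001, 0.749, 0.662, -0.0]
contact_force: [0.5, -0.1, 0.4]
gripper_width: 0.602
t 61.30 pos [ 0.5611 -0.2823  0.0408] yaw 1.4472 z-axis [ 0.0006 -0.0009 -1.    ] F [ 0.4539 -0.0989  0.393 ] w 0.602
joints [-0.5843  0.2663  1.7439 -0.0005  1.1305 -0.4605]
delta(in 3cm units, current axes) [ 0.0217 -0.0401  0.2949] dist mm 8.952077041506389
turn rows(5deg) [0.0079 0.0094 0.0018] deltas after turn [ 0.0215 -0.0399  0.2949]
```

```bash
python3 -m crank '[{"angular":[0,0,0],"delta_pos":[0.02,-0.04,0.18],"gripper":0.6},{"angular":[0,0,0],"delta_pos":[0,0,0.1],"gripper":0.6},{"angular":[0,0,0],"delta_pos":[0,0,0],"gripper":0.6},{"angular":[0,0,0],"delta_pos":[0,0,0],"gripper":0.3},{"angular":[0,0,0],"delta_pos":[0,0,0],"gripper":0.2},{"angular":[0,0,0],"delta_pos":[0,0,0],"gripper":0},{"angular":[0,0,0],"delta_pos":[0,0,0],"gripper":0},{"angular":[0,0,0],"delta_pos":[0,0,0],"gripper":0},{"angular":[0,0,0],"delta_pos":[0,0,0],"gripper":0}]'
python3 - <<'E'
from h import *
go([.56,-.2815,.032],1.447)
E
```

```text
time: 62.42
tool_pos: [0.5597, -0.2813, 0.0319]
tool_rot: [0.0, 0.749, 0.662, -0.0]
contact_force: [1.4, 0.1, 3.3]
gripper_width: 0.171
t 62.42 pos [ 0.5597 -0.2813  0.0319] yaw 1.4470 z-axis [-0.0002 -0.0003 -1.    ] F [1.4024 0.128  3.3276] w 0.171
joints [-0.5843  0.2758  1.7498 -0.0004  1.116  -0.4604]
delta(in 3cm units, current axes) [-0.0055  0.0124 -0.0045] dist mm 0.4288311722671709
turn rows(5deg) [-0.0022  0.0033  0.0003] deltas after turn [-0.0055  0.0124 -0.0045]
```

```bash
python3 -m crank '[{"angular":[0,0,0],"delta_pos":[0,0,-0.2],"gripper":0},{"angular":[0,0,0],"delta_pos":[0,0,-0.5],"gripper":0},{"angular":[0,0,0],"delta_pos":[0,0,-0.8],"gripper":0},{"angular":[0,0,0],"delta_pos":[0,0,-0.9],"gripper":0},{"angular":[0,0,0],"delta_pos":[0,0,-0.9],"gripper":0},{"angular":[0,0,0],"delta_pos":[0,0,-0.6],"gripper":0},{"angular":[0,0,0],"delta_pos":[0,0,-0.3],"gripper":0},{"angular":[0,0,0],"delta_pos":[0,0,0],"gripper":0}]'
python3 - <<'E'
from h import *
go([.516,-.022,.16],1.447)
f=grab_frame("scene");crop("scene",f,130,90,200,150,4,"s22")
E
```

```text
time: 63.42
tool_pos: [0.5595, -0.2812, 0.1578]
tool_rot: [-0.0, 0.749, 0.662, -0.0]
contact_force: [-0.2, 0.1, -2.2]
gripper_width: 0.176
t 63.42 pos [ 0.5595 -0.2812  0.1578] yaw 1.4471 z-axis [-0.0004 -0.0003 -1.    ] F [-0.1894  0.0623 -2.2474] w 0.176
joints [-0.5843  0.1255  1.6902 -0.0005  1.326  -0.4604]
delta(in 3cm units, current axes) [ 8.3945 -2.5063 -0.0753] dist mm 262.8287033984946
turn rows(5deg) [-0.0044  0.0034  0.0007] deltas after turn [ 8.3943 -2.5068 -0.0737]
```

View pics/s22.png

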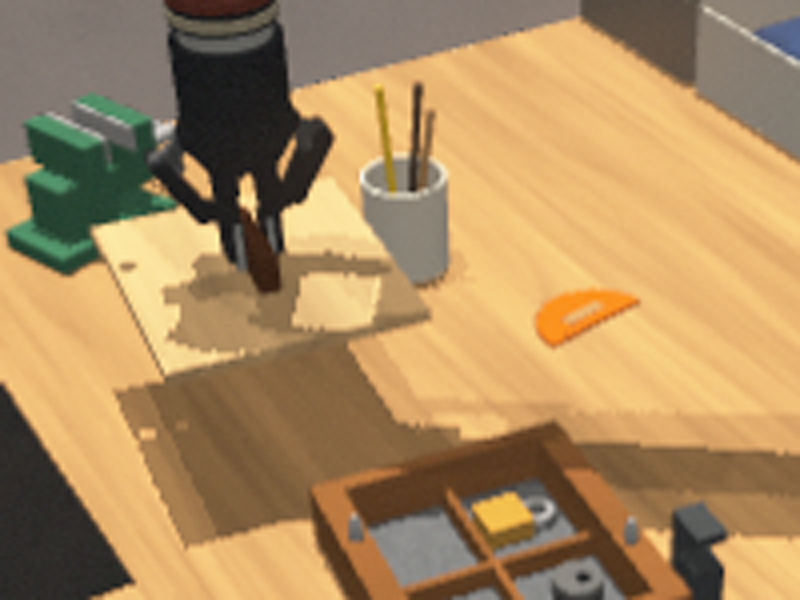

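```bash
python3 -m crank '[{"angular":[0,0,0],"delta_pos":[0.4,-0.12,0],"gripper":0},{"angular":[0,0,0],"delta_pos":[0.7,-0.21,0],"gripper":0},{"angular":[0,0,0],"delta_pos":[0.8,-0.24,0],"gripper":0},{"angular":[0,0,0],"delta_pos":[0.8,-0.24,0],"gripper":0},{"angular":[0,0,0],"delta_pos":[0.8,-0.24,0],"gripper":0},{"angular":[0,0,0],"delta_pos":[0.8,-0.24,0],"gripper":0},{"angular":[0,0,0],"delta_pos":[0.8,-0.24,0],"gripper":0},{"angular":[0,0,0],"delta_pos":[0.8,-0.24,0],"gripper":0},{"angular":[0,0,0],"delta_pos":[0.8,-0.24,0],"gripper":0},{"angular":[0,0,0],"delta_pos":[0.7,-0.21,0],"gripper":0},{"angular":[0,0,0],"delta_pos":[0.6,-0.18,0],"gripper":0},{"angular":[0,0,0],"delta_pos":[0.39,-0.11,0],"gripper":0}]'
python3 -m crank '[{"angular":[0,0,0],"delta_pos":[0,0,0],"gripper":0},{"angular":[0,0,0],"delta_pos":[0,0,0.5],"gripper":0},{"angular":[0,0,0],"delta_pos":[0,0,0.5],"gripper":0},{"angular":[0,0,0],"delta_pos":[0,0,0.3],"gripper":0},{"angular":[0,0,0],"delta_pos":[0,0,0],"gripper":0},{"angular":[0,0,0],"delta_pos":[0,0,0],"gripper":0}]'
python3 - <<'E'
from h import *
go([.516,-.022,.077],1.447)
for n in("scene","top"):
    f=grab_frame(n)
    if n=="scene":crop(n,f,180,140,160,130,5,"v23scene")
    else: crop(n,f,230,130,130,110,6,"v23top")
E
```

```text
time: 64.97
tool_pos: [0.5155, -0.0208, 0.1576]
tool_rot: [-0.0, 0.749, 0.662, -0.0]
contact_force: [0.6, -0.6, -2.8]
gripper_width: 0.174
time: 65.72
tool_pos: [0.5161, -0.0222, 0.1188]
tool_rot: [-0.0, 0.75, 0.662, -0.0]
contact_force: [0.1, -0.4, -2.6]
gripper_width: 0.176
t 65.72 pos [ 0.5161 -0.0222  0.1188] yaw 1.4469 z-axis [-0.0005 -0.     -1.    ] F [ 0.1235 -0.4132 -2.558 ] w 0.176
joints [-0.1872 -0.0897  1.9782 -0.0001  1.2535 -0.0632]
delta(in 3cm units, current axes) [ 0.008  -0.0023  1.3918] dist mm 41.75617768892877
turn rows(5deg) [-0.0051  0.0011 -0.0013] deltas after turn [ 0.0079 -0.003   1.3918]
```

View pics/v23scene.png

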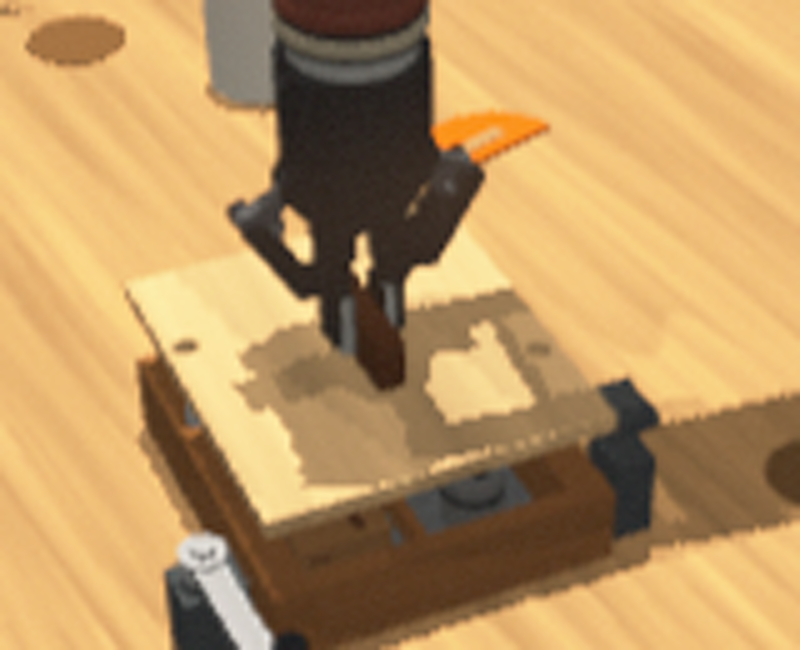

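The cover hovers level over the case and lines up with it. Lowering slowly.

```bash
python3 -m crank '[{"angular":[0,0,0],"delta_pos":[0,0,0.3],"gripper":0},{"angular":[0,0,0],"delta_pos":[0,0,0.25],"gripper":0},{"angular":[0,0,0],"delta_pos":[0,0,0.15],"gripper":0},{"angular":[0,0,0],"delta_pos":[0,0,0.1],"gripper":0},{"angular":[0,0,0],"delta_pos":[0,0,0],"gripper":0}]'
python3 -m crank '[{"angular":[0,0,0],"delta_pos":[0,0,0.1],"gripper":0},{"angular":[0,0,0],"delta_pos":[0,0,0.1],"gripper":0},{"angular":[0,0,0],"delta_pos":[0,0,0],"gripper":0}]'
python3 - <<'E'
from h import *
go([.516,-.022,.077],1.447)
E
```

```text
time: 66.45
tool_pos: [0.5156, -0.022, 0.0942]
tool_rot: [-0.001, 0.749, 0.662, -0.0]
contact_force: [-0.6, -0.0, -3.5]
gripper_width: 0.173
time: 66.82
tool_pos: [0.5155, -0.022, 0.0882]
tool_rot: [-0.001, 0.749, 0.662, -0.001]
contact_force: [-1.0, -0.3, -3.8]
gripper_width: 0.176
t 66.83 pos [ 0.5155 -0.022   0.0882] yaw 1.4470 z-axis [-0.0015  0.0002 -1.    ] F [-1.0395 -0.3373 -3.8195] w 0.176
joints [-0.187  -0.0493  1.9965 -0.0001  1.1959 -0.0632]
delta(in 3cm units, current axes) [0.0031 0.0171 0.3727] dist mm 11.194301215816463
turn rows(5deg) [-0.0178  0.      0.0003] deltas after turn [0.0031 0.0165 0.3728]
```

```bash
python3 -m crank '[{"angular":[0,0,0],"delta_pos":[0,0.01,0.1],"gripper":0},{"angular":[0,0,0],"delta_pos":[0,0,0.1],"gripper":0},{"angular":[0,0,0],"delta_pos":[0,0,0],"gripper":0}]'
python3 -m crank '[{"angular":[0,0,0],"delta_pos":[0,0,0.1],"gripper":0},{"angular":[0,0,0],"delta_pos":[0,0,0.05],"gripper":0},{"angular":[0,0,0],"delta_pos":[0,0,0],"gripper":0}]'
python3 - <<'E'
from h import *
go([.516,-.022,.077],1.447)
E
```

```text
time: 67.2
tool_pos: [0.5158, -0.0221, 0.0821]
tool_rot: [-0.001, 0.749, 0.662, -0.001]
contact_force: [0.2, 0.3, -3.1]
gripper_width: 0.175
time: 67.58
tool_pos: [0.516, -0.0221, 0.0779]
tool_rot: [-0.0, 0.749, 0.662, -0.0]
contact_force: [-0.5, 0.1, -2.3]
gripper_width: 0.17
t 67.58 pos [ 0.516  -0.0221  0.0779] yaw 1.4471 z-axis [-0.0009  0.     -1.    ] F [-0.5099  0.0548 -2.251 ] w 0.170
joints [-0.1869 -0.0335  2.0007 -0.0002  1.1752 -0.0632]
delta(in 3cm units, current axes) [ 0.0042 -0.0005  0.0285] dist mm 0.8643335271069582
turn rows(5deg) [-0.0108  0.0012  0.0009] deltas after turn [ 0.0042 -0.0005  0.0285]
```

```bash
python3 -m crank '[{"angular":[0,0,0],"delta_pos":[0,0,0.05],"gripper":0},{"angular":[0,0,0],"delta_pos":[0,0,0],"gripper":0}]'
python3 -m crank '[{"angular":[0,0,0],"delta_pos":[0,0,0.03],"gripper":0},{"angular":[0,0,0],"delta_pos":[0,0,0],"gripper":0}]'
```

```text
time: 67.82
tool_pos: [0.5161, -0.0221, 0.0768]
tool_rot: [-0.0, 0.749, 0.662, -0.0]
contact_force: [-2.3, 0.8, 0.8]
gripper_width: 0.174
time: 68.08
tool_pos: [0.5161, -0.0221, 0.0768]
tool_rot: [-0.001, 0.749, 0.662, -0.001]
contact_force: [-6.8, 1.2, 6.6]
gripper_width: 0.174
```

Seated at the reference height (0.077), with the rim pushing back. Release and rise.

```bash
python3 -m crank '[{"angular":[0,0,0],"delta_pos":[0,0,0],"gripper":0.5},{"angular":[0,0,0],"delta_pos":[0,0,0],"gripper":0.5},{"angular":[0,0,0],"delta_pos":[0,0,0],"gripper":0.5},{"angular":[0,0,0],"delta_pos":[0,0,-0.4],"gripper":0.5},{"angular":[0,0,0],"delta_pos":[0,0,-0.8],"gripper":0.5},{"angular":[0,0,0],"delta_pos":[0,0,-1],"gripper":0.5},{"angular":[0,0,0],"delta_pos":[0,0,-1],"gripper":0.5},{"angular":[0,0,0],"delta_pos":[0,0,-0.8],"gripper":0.4},{"angular":[0,0,0],"delta_pos":[0,0,0],"gripper":0.4}]'
python3 - <<'E'
from h import *
for n in("scene","top"):
    f=grab_frame(n); cv2.imwrite(f"pics/{n}24.png",f[:,:,::-1])
    if n=="scene":crop(n,f,190,170,150,115,5,"v24scene")
    else: crop(n,f,190,120,130,110,6,"v24top")
    print(n,[(d['pixel'],d['conf']) for d in landmark_of(n,"latch_knob")])
for q in (1.4,1.5,1.55,1.6,1.65):
    k=cw(.12-.11*np.cos(q),.08+.11*np.sin(q),.106);print(q,k,proj("scene",k),proj("top",k),proj("scene",cw(.12-.237*np.cos(q),.08+.237*np.sin(q),.062)))
go(cw(.12,.19,.2),1.447)
E
```

```text
time: 69.2
tool_pos: [0.5178, -0.0224, 0.199]
tool_rot: [0.002, 0.749, 0.662, 0.002]
contact_force: [-1.3, -0.5, 0.7]
gripper_width: 0.398
scene [([235.2, 265.7], 0.92)]
top [([234.5, 143.9], 0.69)]
1.4 [0.6402 0.1519 0.106 ] [[243.971 265.973]] [[232.708  147.2406]] [[277.3951 317.268 ]]
1.5 [0.6512 0.1519 0.106 ] [[239.557  267.9053]] [[232.7025 143.5322]] [[267.6238 322.3017]]
1.55 [0.6567 0.1514 0.106 ] [[237.2486 268.7604]] [[232.8424 141.6829]] [[262.4406 324.5518]]
1.6 [0.6622 0.1507 0.106 ] [[234.8813 269.5372]] [[233.077  139.8431]] [[257.0817 326.6083]]
1.65 [0.6676 0.1498 0.106 ] [[232.4623 270.2327]] [[233.4052 138.0172]] [[251.5654 328.4606]]
t 69.40 pos [ 0.5153 -0.022   0.1941] yaw 1.4470 z-axis [-0.0033  0.0005 -1.    ] F [ 0.2157  1.0083 -0.428 ] w 0.400
joints [-0.1869 -0.1702  1.918  -0.0001  1.3971 -0.0632]
delta(in 3cm units, current axes) [ 6.319   4.0386 -0.2091] dist mm 225.06836635790015
turn rows(5deg) [-0.0381 -0.0014  0.0005] deltas after turn [ 6.3192  4.039  -0.1964]
```

View pics/v24scene.png

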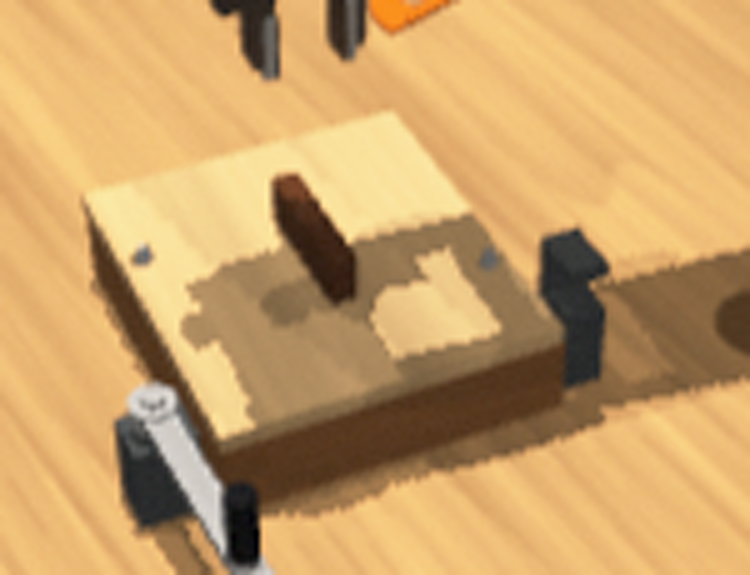

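View pics/v24top.png

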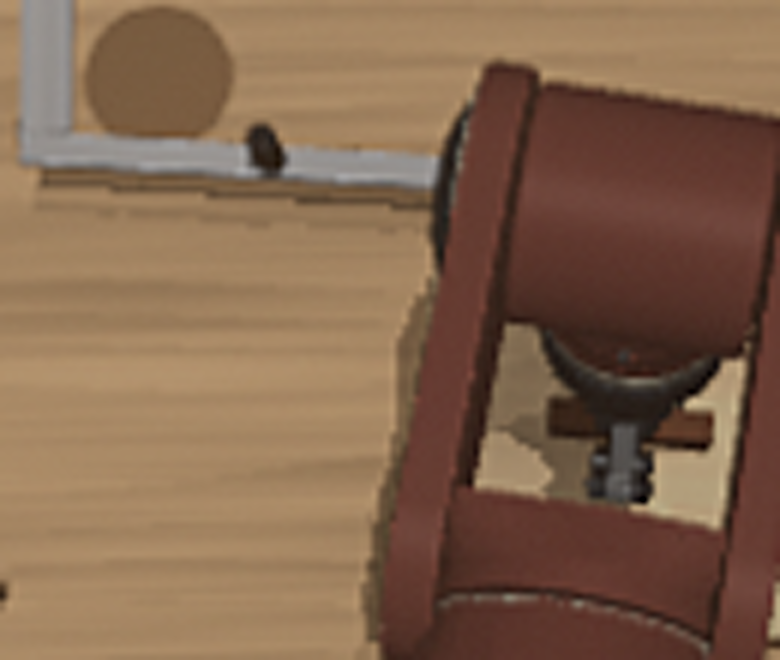

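The cover is flush: the rim edge is even and both pin tips stand through the holes at v24 (142,255) and (488,260). The latch is at about q = 1.53. I will cage only the top of the knob, so the fingers clear the batten when the bar is shut.

```bash
python3 -m crank '[{"angular":[0,0,-0.47],"delta_pos":[0,0,0],"gripper":0.4},{"angular":[0,0,0],"delta_pos":[0.8,0.5,0],"gripper":0.4},{"angular":[0,0,0],"delta_pos":[0.9,0.6,0],"gripper":0.4},{"angular":[0,0,0],"delta_pos":[0.9,0.6,0],"gripper":0.4},{"angular":[0,0,0],"delta_pos":[0.9,0.6,0],"gripper":0.4},{"angular":[0,0,0],"delta_pos":[0.9,0.6,0],"gripper":0.4},{"angular":[0,0,0],"delta_pos":[0.9,0.6,0],"gripper":0.4},{"angular":[0,0,0],"delta_pos":[0.85,0.6,0],"gripper":0.4},{"angular":[0,0,0],"delta_pos":[0,0,0],"gripper":0.4},{"angular":[0,0,0],"delta_pos":[0,0,0],"gripper":0.4}]'
python3 - <<'E'
from h import *
q=1.53
go(cw(.12-.11*np.cos(q),.08+.11*np.sin(q),.107),np.pi-.1234-q)
f=grab_frame("scene");crop("scene",f,180,150,150,120,5,"v25scene")
f=grab_frame("top");crop("top",f,190,100,130,100,6,"v25top")
E
```

```text
time: 70.65
tool_pos: [0.6531, 0.1512, 0.194]
tool_rot: [-0.001, 0.736, 0.677, -0.001]
contact_force: [-1.0, -0.2, -0.6]
gripper_width: 0.401
t 70.65 pos [0.6531 0.1512 0.194 ] yaw 1.4881 z-axis [-0.0034 -0.0006 -1.    ] F [-1.0302 -0.1543 -0.6301] w 0.401
joints [ 0.1166  0.196   1.5486 -0.0002  1.4005  0.1994]
delta(in 3cm units, current axes) [0.0213 0.0537 2.9013] dist mm 87.05478401974575
turn rows(5deg) [-0.0382  0.0096 -0.0013] deltas after turn [0.0189 0.044  2.9014]
```

View pics/v25scene.png

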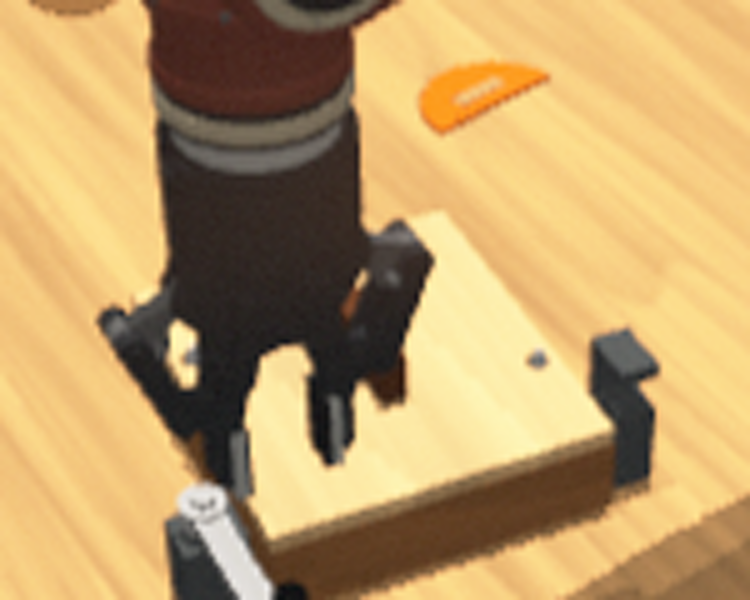

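```bash
python3 -m crank '[{"angular":[0,0,0],"delta_pos":[0.02,0.05,0.7],"gripper":0.4},{"angular":[0,0,0],"delta_pos":[0,0,0.8],"gripper":0.4},{"angular":[0,0,0],"delta_pos":[0,0,0.7],"gripper":0.4},{"angular":[0,0,0],"delta_pos":[0,0,0.4],"gripper":0.4},{"angular":[0,0,0],"delta_pos":[0,0,0.2],"gripper":0.4},{"angular":[0,0,0],"delta_pos":[0,0,0],"gripper":0.4},{"angular":[0,0,0],"delta_pos":[0,0,0],"gripper":0.32},{"angular":[0,0,0],"delta_pos":[0,0,0],"gripper":0.32}]'
python3 - <<'E'
from h import *
q=1.53
go(cw(.12-.11*np.cos(q),.08+.11*np.sin(q),.107),np.pi-.1234-q)
f=grab_frame("scene");crop("scene",f,180,170,150,120,5,"v26scene")
E
```

```text
time: 71.75
tool_pos: [0.656, 0.1522, 0.1126]
tool_rot: [0.0, 0.736, 0.677, 0.0]
contact_force: [-0.7, 0.3, -0.3]
gripper_width: 0.323
t 71.75 pos [0.656  0.1522 0.1126] yaw 1.4881 z-axis [ 0.0007  0.0002 -1.    ] F [-0.6787  0.3265 -0.3484] w 0.323
joints [0.1175 0.2745 1.5994 0.0001 1.2669 0.2001]
delta(in 3cm units, current axes) [-0.0215 -0.0482  0.1853] dist mm 5.780996356721972
turn rows(5deg) [ 0.0083 -0.0033 -0.0007] deltas after turn [-0.0215 -0.048   0.1854]
```

View pics/v26scene.png

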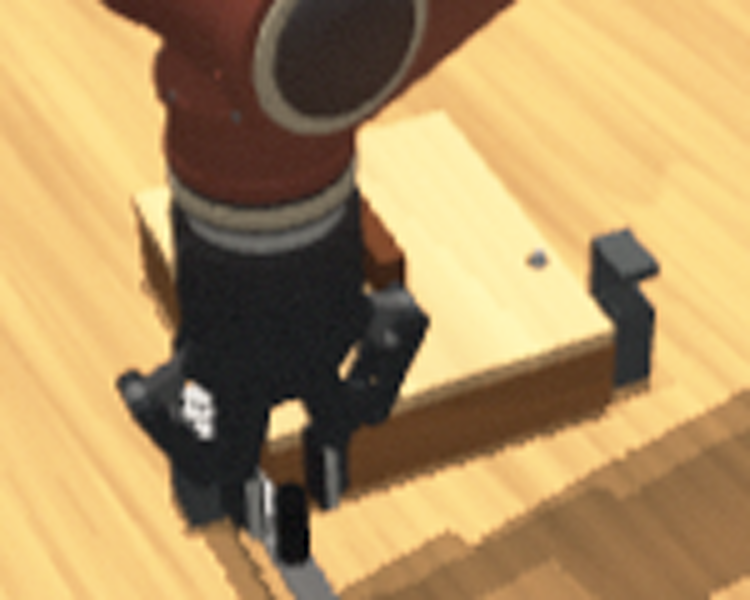

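```bash
python3 -m crank '[{"angular":[0,0,0],"delta_pos":[-0.02,-0.04,0.3],"gripper":0.32},{"angular":[0,0,0],"delta_pos":[0,0,0.12],"gripper":0.32},{"angular":[0,0,0],"delta_pos":[0,0,0],"gripper":0.32},{"angular":[0,0,-1],"delta_pos":[-0.014,-0.32,0],"gripper":0.32},{"angular":[0,0,-1],"delta_pos":[-0.014,-0.32,0],"gripper":0.32},{"angular":[0,0,-1],"delta_pos":[-0.014,-0.32,0],"gripper":0.32},{"angular":[0,0,-1],"delta_pos":[-0.014,-0.32,0],"gripper":0.32},{"angular":[0,0,-1],"delta_pos":[-0.014,-0.32,0],"gripper":0.32},{"angular":[0,0,-1],"delta_pos":[-0.014,-0.32,0],"gripper":0.32},{"angular":[0,0,0],"delta_pos":[0,0,0],"gripper":0.32}]'
python3 - <<'E'
from h import *
q=1.53-np.pi/6
go(cw(.12-.11*np.cos(q),.08+.11*np.sin(q),.1),np.pi-.1234-q)
f=grab_frame("scene");crop("scene",f,180,170,150,120,5,"v27scene")
E
```

```text
time: 73.05
tool_pos: [0.5978, 0.1413, 0.099]
tool_rot: [-0.0, 0.536, 0.844, -0.0]
contact_force: [0.3, 1.1, 0.1]
gripper_width: 0.32
t 73.05 pos [0.5978 0.1413 0.099 ] yaw 2.0106 z-axis [-0.0009  0.     -1.    ] F [0.2757 1.1153 0.118 ] w 0.320
joints [ 0.111   0.1623  1.7552  0.0001  1.225  -0.3288]
delta(in 3cm units, current axes) [-0.0049  0.0236 -0.0328] dist mm 1.2207212689189548
turn rows(5deg) [-0.0095 -0.0046 -0.0141] deltas after turn [-0.005   0.0236 -0.0327]
```

View pics/v27scene.png

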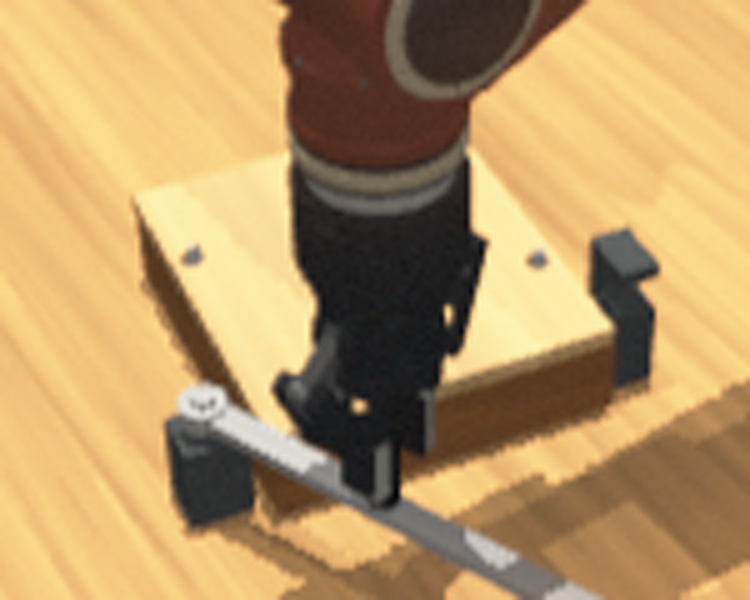

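The bar is following. Continue.

```bash
python3 -m crank '[{"angular":[0,0,-1],"delta_pos":[-0.014,-0.32,0],"gripper":0.32},{"angular":[0,0,-1],"delta_pos":[-0.014,-0.32,0],"gripper":0.32},{"angular":[0,0,-1],"delta_pos":[-0.014,-0.32,0],"gripper":0.32},{"angular":[0,0,-1],"delta_pos":[-0.014,-0.32,0],"gripper":0.32},{"angular":[0,0,-1],"delta_pos":[-0.014,-0.32,0],"gripper":0.32},{"angular":[0,0,-1],"delta_pos":[-0.014,-0.32,0],"gripper":0.32},{"angular":[0,0,-1],"delta_pos":[-0.014,-0.32,0],"gripper":0.32},{"angular":[0,0,-1],"delta_pos":[-0.014,-0.32,0],"gripper":0.32},{"angular":[0,0,0],"delta_pos":[0,0,0],"gripper":0.32}]'
python3 - <<'E'
from h import *
q=1.53-14*np.pi/36
go(cw(.12-.11*np.cos(q),.08+.11*np.sin(q),.1),np.pi-.1234-q)
f=grab_frame("scene");crop("scene",f,180,170,150,120,5,"v28scene")
E
```

```text
time: 74.22
tool_pos: [0.5453, 0.0876, 0.0992]
tool_rot: [-0.0, 0.216, 0.976, -0.0]
contact_force: [-1.0, 0.3, 0.2]
gripper_width: 0.321
t 74.22 pos [0.5453 0.0876 0.0992] yaw 2.7071 z-axis [-0.0005  0.0001 -1.    ] F [-0.9585  0.2628  0.24  ] w 0.321
joints [ 0.0245  0.0219  1.9056  0.0001  1.2146 -1.1118]
delta(in 3cm units, current axes) [-0.0002  0.0155 -0.0277] dist mm 0.9511599283069947
turn rows(5deg) [-0.0018 -0.0054 -0.0319] deltas after turn [-0.0003  0.0155 -0.0277]
```

View pics/v28scene.png

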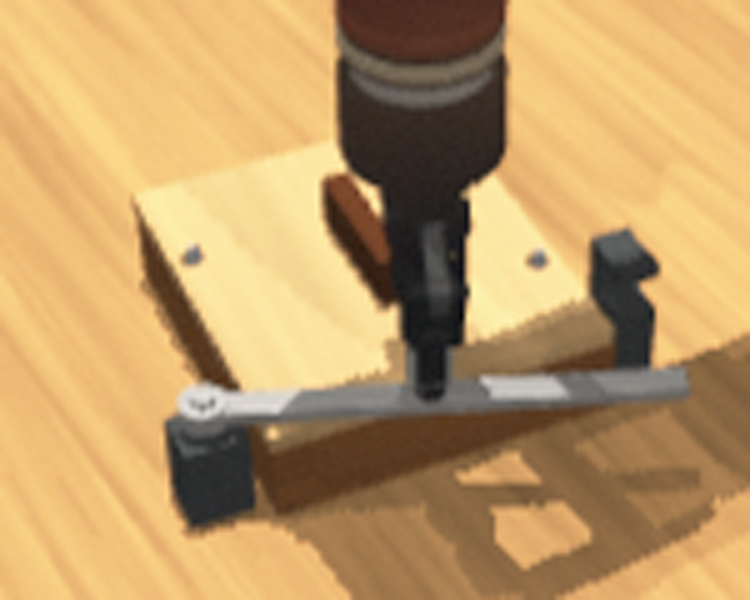

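```bash
python3 -m crank '[{"angular":[0,0,-1],"delta_pos":[-0.014,-0.32,0],"gripper":0.32},{"angular":[0,0,-1],"delta_pos":[-0.014,-0.32,0],"gripper":0.32},{"angular":[0,0,-1],"delta_pos":[-0.014,-0.32,0],"gripper":0.32},{"angular":[0,0,0],"delta_pos":[0,0,0],"gripper":0.32}]'
python3 -m crank '[{"angular":[0,0,-0.5],"delta_pos":[0,-0.16,0],"gripper":0.32},{"angular":[0,0,0],"delta_pos":[0,-0.05,0],"gripper":0.32},{"angular":[0,0,0],"delta_pos":[0,0,0],"gripper":0.32}]'
python3 - <<'E'
from h import *
q=0
go(cw(.12-.11*np.cos(q),.08+.11*np.sin(q),.1),np.pi-.1234-q)
f=grab_frame("scene");crop("scene",f,180,170,150,120,5,"v29scene")
E
```

```text
time: 74.78
tool_pos: [0.5369, 0.0603, 0.0992]
tool_rot: [-0.0, 0.086, 0.996, 0.0]
contact_force: [0.6, 0.2, -0.1]
gripper_width: 0.323
time: 75.15
tool_pos: [0.5357, 0.0545, 0.0991]
tool_rot: [-0.0, 0.064, 0.998, 0.0]
contact_force: [0.5, 0.8, 0.5]
gripper_width: 0.326
t 75.15 pos [0.5357 0.0545 0.0991] yaw 3.0138 z-axis [-0.0006  0.0001 -1.    ] F [0.4509 0.7735 0.4875] w 0.326
joints [-0.037  -0.0106  1.9383  0.0001  1.2145 -1.48  ]
delta(in 3cm units, current axes) [-0.0128  0.0384 -0.0295] dist mm 1.5042403029610347
turn rows(5deg) [ 0.0008 -0.0071 -0.0506] deltas after turn [-0.013   0.0384 -0.0295]
```

View pics/v29scene.png

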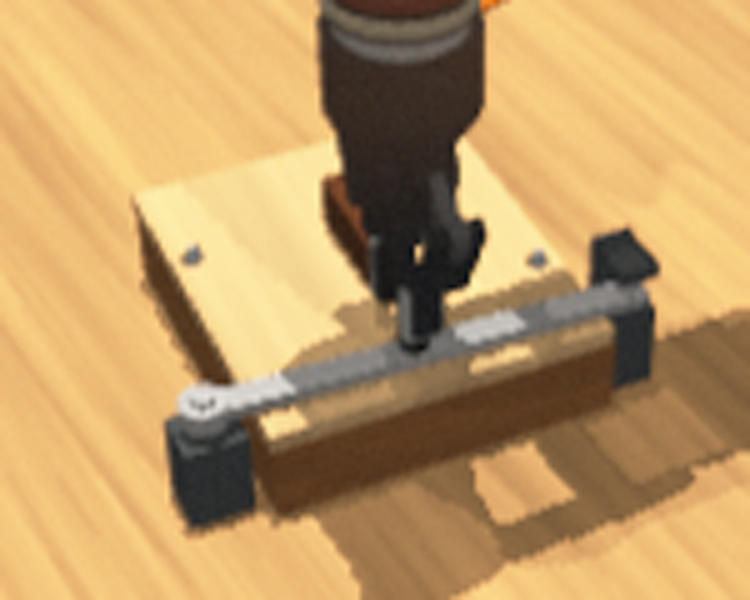

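```bash
for i in 1 2 3; do python3 -m crank '[{"angular":[0,0,0],"delta_pos":[0,-0.05,0],"gripper":0.32},{"angular":[0,0,0],"delta_pos":[0,0,0],"gripper":0.32}]' | egrep "pos|force"; done
```

```text
tool_pos: [0.5353, 0.0528, 0.099]
contact_force: [0.4, 0.3, -0.2]
tool_pos: [0.5351, 0.0511, 0.099]
contact_force: [0.2, 0.4, -0.1]
tool_pos: [0.5349, 0.0496, 0.099]
contact_force: [-0.7, 0.2, -0.6]
```

```bash
python3 -m crank '[{"angular":[0,0,0],"delta_pos":[0,-0.05,0],"gripper":0.32},{"angular":[0,0,0],"delta_pos":[0,0,0],"gripper":0.32}]' | egrep "pos|force"
python3 - <<'E'
from h import *
f=grab_frame("scene");crop("scene",f,180,170,150,120,5,"v30scene")
for q in (0,.03,.06,.1): print(q,(proj("scene",cw(.12-.237*np.cos(q),.08+.237*np.sin(q),.062))[0]-[180,170])*5,(proj("scene",cw(.12-.11*np.cos(q),.08+.11*np.sin(q),.066))[0]-[180,170])*5)
E
```

```text
tool_pos: [0.5348, 0.049, 0.099]
contact_force: [1.4, 5.4, -0.6]
0 [633.5166 275.6483] [410.5934 339.2484]
0.03 [639.9239 283.7169] [413.2016 343.2794]
0.06 [646.0211 291.9657] [415.6372 347.3812]
0.1 [653.6534 303.2381] [418.6105 352.9553]
```

View pics/v30scene.png

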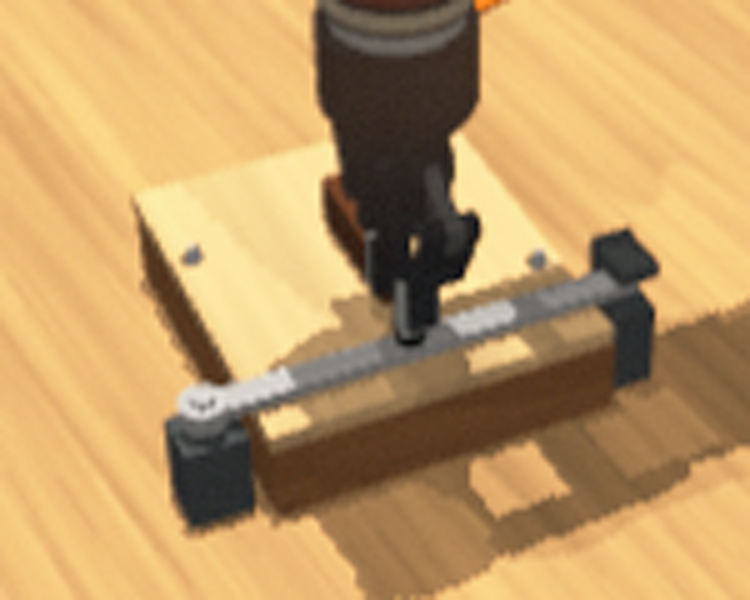

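```bash
python3 -m crank '[{"angular":[0,0,0],"delta_pos":[0,-0.04,0],"gripper":0.32},{"angular":[0,0,0],"delta_pos":[0,0,0],"gripper":0.32}]' | egrep "pos|force"; python3 -m crank '[{"angular":[0,0,0],"delta_pos":[0,-0.04,0],"gripper":0.32},{"angular":[0,0,0],"delta_pos":[0,0,0],"gripper":0.32}]' | egrep "pos|force"; python3 -m crank '[{"angular":[0,0,0],"delta_pos":[0,0.08,0],"gripper":0.4},{"angular":[0,0,0],"delta_pos":[0,0.12,0],"gripper":0.4},{"angular":[0,0,0],"delta_pos":[0,0,0],"gripper":0.4},{"angular":[0,0,0],"delta_pos":[0,0,-0.4],"gripper":0.4},{"angular":[0,0,0],"delta_pos":[0,0,-0.8],"gripper":0.4},{"angular":[0,0,0],"delta_pos":[0,0,-1],"gripper":0.4},{"angular":[0,0,0],"delta_pos":[0,0,-1],"gripper":0.4},{"angular":[0,0,0],"delta_pos":[0,0,-1],"gripper":0.4},{"angular":[0,0,0],"delta_pos":[-1,0,-1],"gripper":0.4},{"angular":[0,0,0],"delta_pos":[0,0,0],"gripper":0.4}]'
```

```text
tool_pos: [0.5348, 0.0489, 0.0989]
contact_force: [1.5, 8.9, -1.6]
tool_pos: [0.5348, 0.0488, 0.0989]
contact_force: [2.5, 12.5, -2.1]
time: 78.0
tool_pos: [0.5676, 0.0475, 0.2595]
tool_rot: [0.003, 0.063, 0.998, -0.0]
contact_force: [0.0, 0.6, -0.3]
gripper_width: 0.401
```

```bash
python3 -m crank '[{"angular":[0,0,0],"delta_pos":[0,-0.9,0],"gripper":0.4},{"angular":[0,0,0],"delta_pos":[0,-0.9,0],"gripper":0.4},{"angular":[0,0,0],"delta_pos":[0,-0.9,0],"gripper":0.4},{"angular":[0,0,0],"delta_pos":[0,-0.9,0],"gripper":0.4},{"angular":[0,0,0],"delta_pos":[0,-0.9,0],"gripper":0.4},{"angular":[0,0,0],"delta_pos":[0,-0.9,0],"gripper":0.4},{"angular":[0,0,0],"delta_pos":[0,-0.9,0],"gripper":0.4},{"angular":[0,0,0],"delta_pos":[0,-0.9,0],"gripper":0.4},{"angular":[0,0,0],"delta_pos":[0,-0.9,0],"gripper":0.4},{"angular":[0,0,0],"delta_pos":[0,-0.9,0],"gripper":0.4},{"angular":[0,0,0],"delta_pos":[0,-0.9,0],"gripper":0.4},{"angular":[0,0,0],"delta_pos":[0,-0.9,0],"gripper":0.4}]'
python3 - <<'E'
from h import *
for n in("scene","top"):
    f=grab_frame(n); cv2.imwrite(f"pics/{n}31.png",f[:,:,::-1])
    if n=="scene":crop(n,f,190,170,150,115,5,"v31scene")
    else: crop(n,f,220,130,130,110,6,"v31top")
q=np.array([0,.03])
for a in q:
    print(a,(proj("top",cw(.12-.237*np.cos(a),.08+.237*np.sin(a),.066))[0]-[220,130])*6,(proj("top",cw(.12-.11*np.cos(a),.08+.11*np.sin(a),.106))[0]-[220,130])*6,(proj("scene",cw(.12-.11*np.cos(a),.08+.11*np.sin(a),.106))[0]-[190,170])*5)
for P in ((.0825,-.04,.063),(-.0825,.04,.063),(.094,-.105,.055),(-.094,-.105,.055)): print("exp",(proj("top",cw(*P))[0]-[220,130])*6,(proj("scene",cw(*P))[0]-[190,170])*5)
E
```

```text
time: 79.5
tool_pos: [0.5231, -0.2737, 0.254]
tool_rot: [-0.001, 0.063, 0.998, 0.0]
contact_force: [-0.3, -0.2, 0.4]
gripper_width: 0.399
0.0 [257.6721 585.235 ] [280.7665 311.7387] [359.4016 278.0769]
0.03 [243.0651 583.5425] [273.8326 310.9653] [362.0678 282.0654]
exp [543.3427 207.5927] [142.4203 245.1126]
exp [347.6366 523.198 ] [489.8148 247.8638]
exp [675.0103 201.3567] [ 83.7035 194.0708]
exp [642.2657 577.6846] [394.6374 109.1815]
```

View pics/v31scene.png

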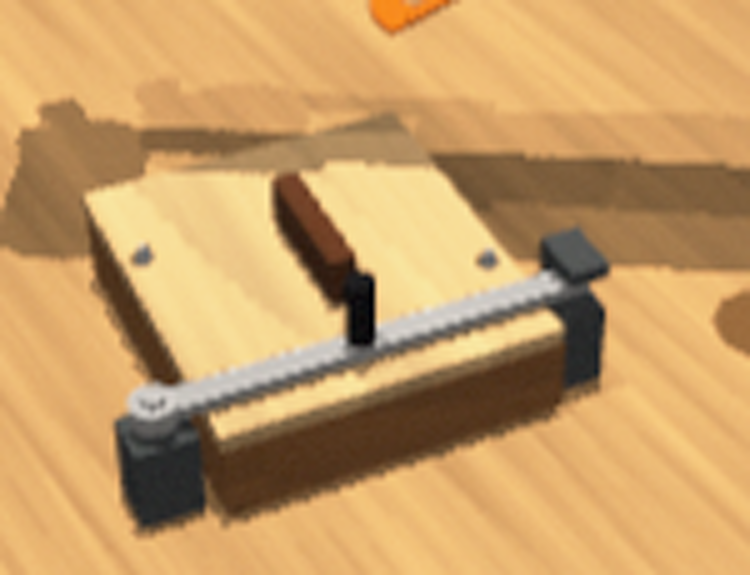

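View pics/v31top.png

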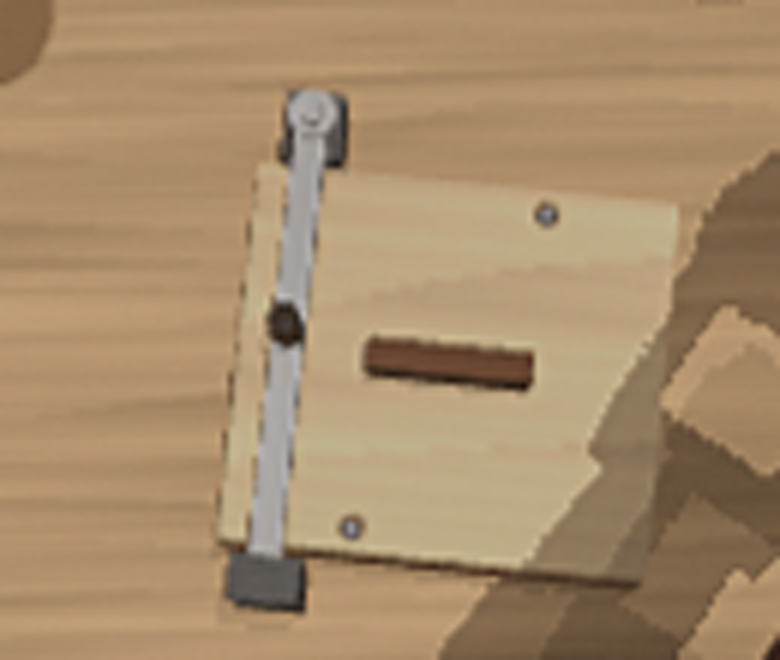

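View pics/scene31.png

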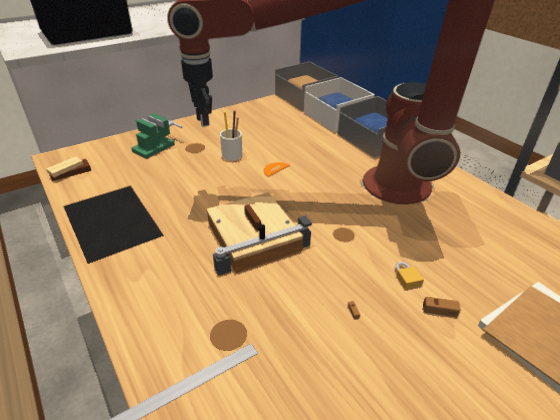

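The final pictures show the bar end under the catch at v31 (570,285). The knob at top crop (285,318) matches q = 0, expected at (281,312). The cover corners and pins are at their starting pixels. Handing in.

```bash
python3 -c "
from plant import *
print(job_done())"
```

```text
the job is handed in; nothing more can be done
None
```

The lost property is packed away, and I handed the job in at about 80 s; it reports no verdict. I swung the latch bar aside, laid the cover on the free bench to the right, and put the three lost things that were there into separate compartments. These were the padlock, the whistle and the sharpener; no hull or key ring disc was in view. Then I lowered the cover back over the pins and swung the bar shut.

**Last checks:**
- **Cover:** it came down to the height it had at the start (tool at 0.077 m). Its corners and both pin tips are at the same pixels as in the first picture.
- **Latch:** the bar met a firm stop, with the push rising to about 12 N and no further movement. Its end lies under the catch and the knob is within about 1 pixel of its closed position.
- **Left alone:** the mug, the protractor and the wrong-sized whistles and padlock look unmoved.

**Disagreements:**
- The two cameras differed by 2–3 mm in x, so I used a value between them.
- The networks reported a few wrong things, such as a hull and a key ring disc that the pictures did not show.
- The padlock was knocked about 25 mm during the run, so I measured it again before grasping it.
- I noticed no slackening of the grip.

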